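# Set the end stop and hold an angle bracket in the fixture

### The job

First fit the square-bored stop block over the square post of the fixture, down on the bed, and let go of it. Then stand the angle bracket on the bed in front of the fence, foot down and towards the robot, with its end touching the stop block, and with one diagonal push of the fingers, down and towards the fence at once, press it firmly onto the bed and flush against the fence. Finish while still holding it pressed like that, ready for drilling, and leave the other things on the bench where they are.

Things in the scene. Friction and masses are not known exactly. Their poses are not given: they have to be found in the camera images.
- fixture: Steel work-holding fixture bolted to the bench: a plate 150 x 250 mm with a fence and a square post. Origin on the bench; x points from the robot's side to the fence, y along the fence, z up. Its flat top (the bed) is 20 mm above the bench, from x = -85 to +65 mm and y = -125 to +125 mm. Four bolt heads 5 mm high near its corners.
- bed: The 20 mm thick plate of the fixture; the bracket is to stand on its top. Same origin and axes as the fixture.
- fence: Straight upright dark steel fence along the far side of the bed, 36 mm high above it, 14 mm thick, from y = -85 to +45 mm in the fixture's frame. Its working face looks to the robot's side (-x) at fixture x = +30 mm. Same origin and axes as the fixture.
- post (a point): Foot of the square steel post, on its axis, at bed height: fixture x = +5, y = +85 mm, 20 mm above the bench. The post is 20 x 20 mm, its sides parallel to the fixture's x and y, and stands 33 mm above the bed; its top 9 mm taper to 13 x 13 mm.
- corner (a point): Point where the bed meets the fence's working face, at the place along the fence where the middle of the bracket's length comes when its end touches the seated stop block: fixture x = +30, y = +16, z = +20 mm. Same axes as the fixture.
- stop_center (a point): Centre (half-way up) of the loose stop block: plain steel, 48 x 48 mm, 44 mm high, 0.3 to 0.55 kg, with a 22 mm square hole right through from top to bottom, sides parallel to the block's; z up, same in all quarter turns. On the post it comes down onto the bed, centre 22 mm above the bed, side face next to the fence's end at fixture y = +61 mm (1 mm play).
- bracket_leg (a point): Point of the loose aluminium angle bracket (L section): middle of its upright leg's thickness and length, 36 mm above the underside. The leg is 10 mm thick (x), 90 mm long (y), 48 mm high. The foot, 10 mm thick, reaches 50 mm out from the leg to the bracket's -x. It starts standing on its foot on the bench, -x roughly to the robot. The leg can be gripped from above.
- bracket: The same bracket, 0.2 to 0.4 kg; origin at its underside, 36 mm below the point on the leg, same axes. Seated, its point on the leg lies 5 mm in front of the fence's face (fixture x = +25 mm), 36 mm above the bed, at fixture y = +16 mm. Shut fingers fit in its inside corner above the foot, a good place to push. Pushed high on the leg it tips over; low down it slides.
- can: Bystander: a spray-can-sized metal can, 66 mm across, 170 mm high, standing on the bench; origin at its underside.
- bearing: Bystander: a steel bearing ring, 72 mm across, 20 mm high; origin at its underside.
- spanner: Bystander: a spanner 170 mm long lying on the bench; origin on its underside.
- tray: Bystander: an open yellow parts tray 110 x 160 mm, 50 mm high; origin at its underside.
- stop: The same stop block; origin at the centre of its underside, same axes.
Things that resemble listed ones, but are neither listed nor needed, are in the scene too. Leave any brown look-alike of the bracket alone. What is shaped like the stop but blue is not meant.

How it is judged:
By the outcome, as a careful person would: the job done as asked, in the order asked, and still so for the second after the job is handed in, while the arm keeps its last pose, push and grip.
It also fails if it takes over 72 s, if anything falls off the work surface, if the arm or the gripper's body presses on something with over 40 N, if the wrist force passes 120 N, or if a joint passes its speed limit or range.

### The arm

A 6-joint arm with a two-finger parallel gripper is mounted at the origin on the work surface. World frame = base frame: x ahead of the robot, y to its left, z up, the work surface at z = 0. Lengths are in m, angles in rad, forces in N, time in s.
With the tool pointing down it reaches from about 0.25 to 0.725 m from the base axis. Payload 4 kg.
Tool frame: the origin (TCP) lies between the finger pads; the fingertips stand 11 mm ahead of it and the grasp point (between the pads) lies 8 mm behind it (tcp_to_tips is the z of the fingertips in the tool frame, in m); z points along the fingers, y is the direction in which the jaws open and shut (so a half turn about z gives the same grasp; the last joint's range is limited). The gripper opens to 85 mm and grips with 20 to 120 N. Pads are 22 mm wide; open, the fingers measure 114 mm over their backs; the gripper's body (76 mm by 85 mm) begins 54 mm behind the grasp point. The pads swing forward as they close: fully open they stand 13 mm farther back than shut.
Start: joints at [-1.244, 0.241, 0.005, 1.335, 0, 1.571], TCP at [0.161, -0.474, 0.242] pointing down, gripper open.
Joint ranges: [-2.72, 2.72], [-1.05, 1.87], [-1.09, 1.28], [-1.99, 2.15], [-1.42, 1.44], [-3.14, 3.14]. Speed limits (rad/s): [2.79, 2.79, 3.14, 3.14, 3.14, 3.14].

### API

Orientations are given as a unit quaternion [x, y, z, w].
In Python, from workcell import * gives the robot as it stands.
- The arm moves only by the tool move_arm, never from a script. Its argument "moves" is a list that holds one entry, the list of rows, each a list of 7 numbers: the shift along the world's x, y, z in units of 500 mm (1.0 is 500 mm), then the turn, a rotation vector about the world's x, y, z in units of 30 degrees (1.0 is 30 degrees), then the closure, from -1 (fully open) to 1 (shut), so that 0 is half open. A call has 1 to 8 rows; each row shifts and turns the pose as measured when the row begins; what a row does not reach is not made up. A row lasts 1/12 s, in which the tool goes at most 41.7 mm and 7.16 degrees, less where a joint would pass 70% of its speed; a pose out of reach is approached as far as the arm can. A call with a number of a shift or a turn outside -1 to 1 is refused whole. A call with a gripper value outside its range is refused whole. The fingers move at their own pace and stop on an object; the grip force is fixed at half the most. Time passes only in rows, so rows that do not move let the fingers close. It gives the time, the measured TCP pose, the force and the opening at its end, in the units of the state.
- get_obs(): the state, without advancing time (a new reading comes with each control period).
- camera(name): name is "side" or "top" or "wrist"; returns a dict with "pixels" (400x640x3 uint8, red, green, blue), "range_z" (400x640 float32, m along the optical axis (not along the pixel's ray), 0 where there is no reading), "fx", "fy", "cx", "cy" (pixels), "distortion" ([k1, k2, p1, p2, k3] as OpenCV has them; the pictures are not rectified), "extrinsics" (4x4, takes a point from camera to world coordinates). Camera axes: x right, y down, z forward; pixel columns grow to the right and rows downward; lengths in m; the calibration is good to about 2 mm. A picture is of the moment at which its call begins.
- job_done(): hands the job in, once; it reports no verdict.
The state is a dict: "clock": time; "joint_pos": joint angles; "joint_vel": joint speeds; "tau": joint torques, N m; "eef_pos": TCP position; "tool_rot": TCP orientation; "ft_force": force on the tool from outside, world axes, zero at the start; "ft_torque": the same for the moment, N m; "grip_width": finger opening in m.
Only numpy, scipy, OpenCV 4.12 (cv2) and the standard library are available. Lean on these libraries where they do the work, as an engineer would, in place of code of your own. Each camera call takes 0.05 s, during which the arm holds its last target.

## Working session

There is one attempt and no reset: what is moved stays moved. The work goes in short steps, Python scripts to look and compute and a tool call to move; the robot and the scene stay as the last step left them, time stands still between calls to the robot, and variables do not carry over. Pictures are saved under pics/ and viewed, and the job is handed in when it is done.

Besides the shell and the picture viewer there is one more tool, called after ">>>" by a JSON object that holds its "method" and its "body". move_arm: Moves the arm, as the interface text tells. Shifts and turns lie within -1 to 1; 1 stands for 500 mm of shift or 30 degrees of turn. Its arguments: {"type":"object","properties":{"moves":{"type":"array","items":{"type":"array","items":{"type":"array","items":{"type":"number"}}}}},"required":["moves"]}

```bash
mkdir -p pics; ls; python3 - <<'E'
from workcell import *
import cv2,numpy as np
o=get_obs(); print({k:np.round(v,3) for k,v in o.items()})
for n in ["top","side","wrist"]:
    c=camera(n); np.savez(f"{n}0.npz",**{k:np.array(v) for k,v in c.items()})
    cv2.imwrite(f"pics/{n}0.png",c["pixels"][:,:,::-1]); print(n,c["fx"],c["fy"],c["cx"],c["cy"],c["distortion"],np.round(c["extrinsics"],3).tolist())
E
```

```text
pics
{'clock': np.float64(0.0), 'joint_pos': array([-1.244,  0.241,  0.004,  1.335, -0.   ,  1.571]), 'joint_vel': array([ 0.   ,  0.001, -0.   ,  0.   ,  0.001, -0.   ]), 'tau': array([-0.0000e+00, -3.7232e+01,  2.5241e+01,  1.7000e-02,  0.0000e+00,
       -0.0000e+00]), 'eef_pos': array([ 0.16 , -0.473,  0.241]), 'tool_rot': array([ 0.987,  0.163, -0.   , -0.001]), 'ft_force': array([-0.59 ,  0.478,  0.223]), 'ft_torque': array([-0.029,  0.007,  0.015]), 'grip_width': np.float64(0.085)}
top 433.83890518685394 433.83890518685394 314.8678536438525 186.9956045073396 [-0.05992173  0.          0.          0.          0.        ] [[-0.009, -0.979, 0.204, 0.311], [-1.0, 0.009, -0.002, -0.064], [-0.0, -0.204, -0.979, 1.325], [0.0, 0.0, 0.0, 1.0]]
side 429.9789012806787 429.9789012806787 327.76727184639265 199.00053336895235 [-0.02878183  0.          0.          0.          0.        ] [[0.938, -0.221, 0.268, 0.298], [-0.347, -0.546, 0.763, -0.89], [-0.022, -0.808, -0.588, 0.704], [0.0, 0.0, 0.0, 1.0]]
wrist 360.26526513031115 360.26526513031115 322.1489556836346 192.63690604593614 [0.00619322 0.         0.         0.         0.        ] [[0.32, -0.915, -0.246, 0.222], [-0.947, -0.31, -0.081, -0.453], [-0.002, 0.259, -0.966, 0.374], [0.0, 0.0, 0.0, 1.0]]
```

View pics/top0.png

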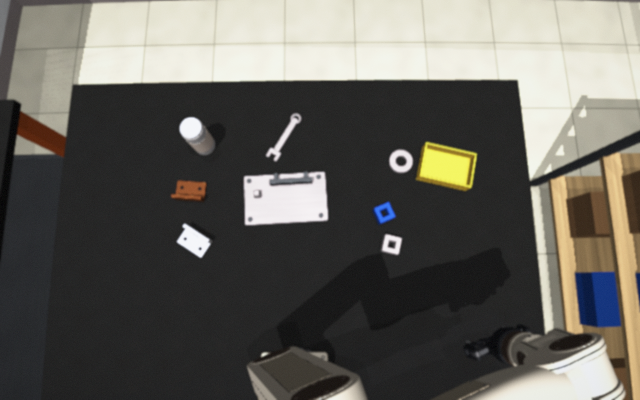

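View pics/side0.png

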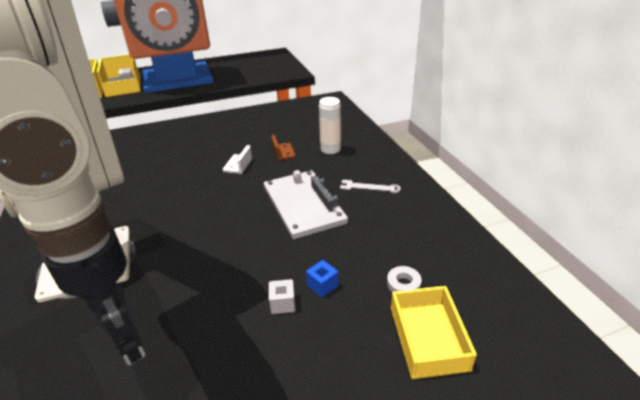

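View pics/wrist0.png

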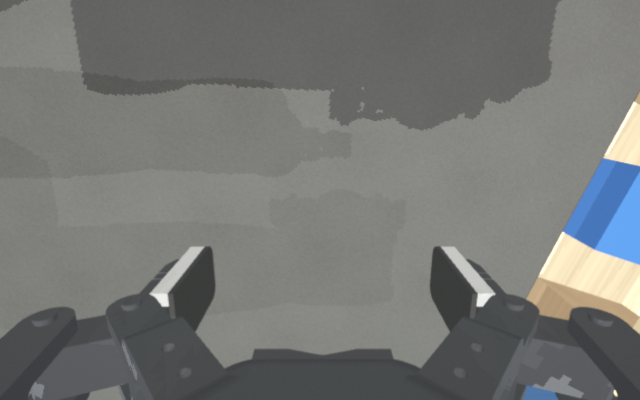

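Top picture: stop candidates are the plain block at (392,244) and the blue one at (385,212). The plain one is the one meant. Bracket candidates are the silver one at (194,240) and the brown one at (190,190); I want the silver. The fixture is at about (286,197), with its post at (257,193) and fence at (291,180). Next I'll measure coarsely and check in crops.

```bash
cat > h.py <<'E'
import numpy as np,cv2
def cloud(c):
    H,W=c["range_z"].shape
    K=np.array([[float(c["fx"]),0,float(c["cx"])],[0,float(c["fy"]),float(c["cy"])],[0,0,1]])
    u,v=np.meshgrid(np.arange(W),np.arange(H))
    p=cv2.undistortPoints(np.stack([u,v],-1).reshape(-1,1,2).astype(np.float64),K,np.array(c["distortion"],float)).reshape(H,W,2)
    z=np.array(c["range_z"],float)
    P=np.stack([p[...,0]*z,p[...,1]*z,z,np.ones_like(z)],-1)@np.array(c["extrinsics"]).T
    P=P[...,:3]; P[z<=0]=np.nan
    return P
def project(c,X):
    E=np.linalg.inv(np.array(c["extrinsics"]));X=np.atleast_2d(X)
    K=np.array([[float(c["fx"]),0,float(c["cx"])],[0,float(c["fy"]),float(c["cy"])],[0,0,1]])
    return cv2.projectPoints(X.astype(float),cv2.Rodrigues(E[:3,:3])[0],E[:3,3],K,np.array(c["distortion"],float))[0].reshape(-1,2)
def snap(n,tag):
    from workcell import camera
    c=camera(n); np.savez(f"{tag}.npz",**{k:np.array(v) for k,v in c.items()})
    cv2.imwrite(f"pics/{tag}.png",c["pixels"][:,:,::-1]); return c
E
python3 - <<'E'
from h import *
c=np.load("top0.npz");P=cloud(c);im=c["pixels"]
for nm,(u,v) in dict(stop=(392,244),blue=(385,212),fix=(286,205),post=(257,193),brk=(194,240),brown=(190,190),bench=(330,260)).items():
    print(nm,np.round(P[v,u],3))
m=P[...,2]>0.008
# blobs
n,l,s,ce=cv2.connectedComponentsWithStats(m.astype(np.uint8))
for i in range(1,n):
    if s[i,4]<80: continue
    q=P[l==i]; print(s[i].tolist(),np.round(np.median(q,0),3),"min",np.round(q.min(0),3),"max",np.round(q.max(0),3))
crop=lambda x,y,w=60:cv2.resize(im[y-w//2:y+w//2,x-w//2:x+w//2],(390,390),interpolation=cv2.INTER_NEAREST)
cv2.imwrite("pics/crops.png",np.hstack([crop(388,230),crop(192,215,110)])[:,:,::-1])
E
```

```text
stop [ 0.407 -0.299  0.002]
blue [ 0.505 -0.281  0.006]
fix [0.527 0.023 0.021]
post [0.559 0.108 0.051]
brk [0.423 0.302 0.011]
brown [0.579 0.323 0.007]
bench [ 0.361 -0.11   0.001]
[180, 118, 35, 37, 831] [0.712 0.273 0.155] min [0.692 0.25  0.009] max [0.756 0.315 0.176]
[417, 143, 60, 47, 858] [ 0.647 -0.477  0.037] min [ 0.573 -0.564  0.008] max [ 0.713 -0.383  0.058]
[389, 151, 24, 22, 327] [ 0.662 -0.334  0.019] min [ 0.628 -0.371  0.008] max [ 0.697 -0.298  0.027]
[244, 171, 83, 54, 3920] [0.549 0.026 0.02 ] min [ 0.471 -0.099  0.009] max [0.631 0.153 0.063]
[171, 181, 35, 20, 445] [0.572 0.318 0.012] min [0.544 0.275 0.008] max [0.608 0.37  0.054]
[373, 202, 22, 22, 269] [ 0.499 -0.27   0.043] min [ 0.469 -0.302  0.008] max [ 0.53  -0.241  0.051]
[177, 224, 35, 33, 495] [0.423 0.3   0.011] min [0.375 0.248 0.008] max [0.47  0.354 0.053]
[381, 234, 21, 21, 277] [ 0.404 -0.288  0.043] min [ 0.376 -0.319  0.009] max [ 0.434 -0.261  0.05 ]
[430, 325, 196, 75, 9567] [ 0.166 -0.43   0.675] min [ 0.125 -0.539  0.245] max [ 0.218 -0.227  0.716]
[247, 346, 121, 54, 4739] [ 0.155 -0.039  0.6  ] min [ 0.033 -0.13   0.008] max [0.182 0.099 0.774]
```

View pics/crops.png

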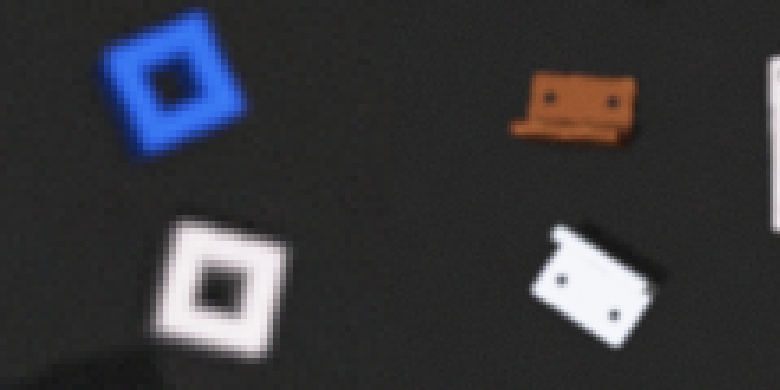

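The crop shows the plain block, yawed about -13°, and the silver bracket with its leg on the far side and foot towards the robot. The brown and blue look-alikes are separate things. I'll move above the plain stop.

>>> {"method": "move_arm", "body": {"moves": [[[0.061,0.046,-0.008,0,0,-0.133,-1],[0.061,0.046,-0.008,0,0,-0.133,-1],[0.061,0.046,-0.008,0,0,-0.133,-1],[0.061,0.046,-0.008,0,0,-0.133,-1],[0.061,0.046,-0.008,0,0,-0.133,-1],[0.061,0.046,-0.008,0,0,-0.133,-1],[0.061,0.046,-0.008,0,0,-0.133,-1],[0.061,0.046,-0.008,0,0,-0.133,-1]]]}}

```text
clock: 0.82
eef_pos: [0.4056, -0.2854, 0.2067]
tool_rot: [0.991, -0.137, -0.002, -0.0]
ft_force: [0.0, -0.4, -0.6]
grip_width: 0.0854
```

```bash
python3 - <<'E'
from h import *
c=snap("wrist","w1");P=cloud(c)
print(np.round(project(c,[[0.4056,-0.2854,0.22]])))
m=(P[...,2]>0.035)&(P[...,2]<0.055)&(np.hypot(P[...,0]-.405,P[...,1]+.287)<.06)
q=P[m];print(len(q),np.median(q[:,2]),np.round(q.min(0),4),np.round(q.max(0),4))
h=cv2.minAreaRect(q[:,:2].astype(np.float32)*1000);print(h)
z=P[...,2];print("bench",np.nanmedian(z[np.abs(z)<.01]))
E
```

```text
[[320. 282.]]
2691 0.04442760234434423 [ 0.3748 -0.3199  0.0351] [ 0.4325 -0.262   0.0471]
((403.3995361328125, -290.8027648925781), (47.813026428222656, 48.426963806152344), 75.59917449951172)
bench 0.0005445165689382803
```

View pics/w1.png

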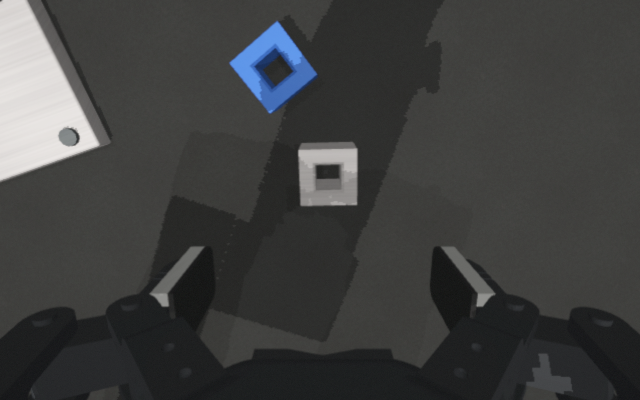

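The plain stop is at about (328,174) in the wrist picture. Its centre is (0.403, -0.291), 48 x 48 mm, top at 44 mm, yaw -14.4°, which matches the description. The blue one at (274,68) stays. Next I descend.

>>> {"method": "move_arm", "body": {"moves": [[[-0.002,-0.005,-0.073,0,0,0.02,-1],[-0.002,-0.005,-0.073,0,0,0.02,-1],[0,0,-0.073,0,0,0,-1],[0,0,-0.073,0,0,0,-1],[0,0,-0.06,0,0,0,-1],[0,0,0,0,0,0,-1]]]}}

```text
clock: 1.37
eef_pos: [0.4141, -0.2819, 0.0256]
tool_rot: [0.993, -0.116, 0.004, -0.001]
ft_force: [-0.3, 0.2, 0.1]
grip_width: 0.0854
```

>>> {"method": "move_arm", "body": {"moves": [[[-0.021,-0.018,-0.001,0,0,-0.03,-1],[0,0,0,0,0,0,-1]]]}}

```text
clock: 1.53
eef_pos: [0.4017, -0.2898, 0.0237]
tool_rot: [0.992, -0.123, 0.001, -0.002]
ft_force: [0.1, -0.2, 0.4]
grip_width: 0.0856
```

>>> {"method": "move_arm", "body": {"moves": [[[0.003,-0.002,0,0,0,0,-1],[0,0,0,0,0,0,1],[0,0,0,0,0,0,1],[0,0,0,0,0,0,1],[0,0,0,0,0,0,1],[0,0,0,0,0,0,1],[0,0,0,0,0,0,1],[0,0,0,0,0,0,1]]]}}

```text
clock: 2.2
eef_pos: [0.4079, -0.2928, 0.0303]
tool_rot: [0.992, -0.123, 0.006, -0.001]
ft_force: [-0.8, -0.4, -2.6]
grip_width: 0.047
```

>>> {"method": "move_arm", "body": {"moves": [[[0,0,0.04,0,0,0,1],[0,0,0.06,0,0,0,1],[0,0,0.06,0,0,0,1],[0,0,0.04,0,0,0,1],[0,0,0,0,0,0,1]]]}}

```text
clock: 2.62
eef_pos: [0.4033, -0.2894, 0.1292]
tool_rot: [0.992, -0.122, -0.0, -0.004]
ft_force: [1.6, -0.6, -3.1]
grip_width: 0.0468
```

```bash
python3 - <<'E'
from h import *
from workcell import get_obs
o=get_obs();print(np.round(o["eef_pos"],4),np.round(o["ft_force"],2),o["grip_width"],np.round(o["tool_rot"],4))
c=snap("wrist","w2");c=snap("side","s2")
E
```

```text
[ 0.4033 -0.2894  0.1292] [ 1.55 -0.62 -3.15] 0.04684450171846448 [ 0.9925 -0.1224 -0.     -0.0036]
```

View pics/w2.png

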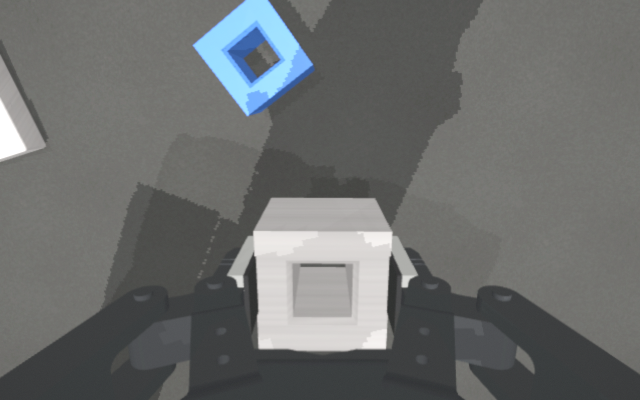

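View pics/s2.png

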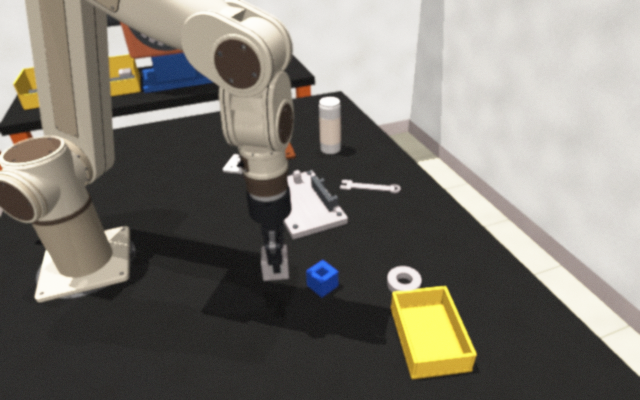

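The plain stop is held: gap 47 mm, about 0.32 kg. In the wrist picture its top is at (322,290), square to the jaws. Next I go to a viewpoint in front of the fixture.

>>> {"method": "move_arm", "body": {"moves": [[[0.012,0.08,0.018,0,0,0.06,1],[0.012,0.08,0.018,0,0,0.06,1],[0.012,0.08,0.018,0,0,0.06,1],[0.012,0.08,0.018,0,0,0.06,1],[0.012,0.08,0.018,0,0,0.06,1],[0.012,0.08,0.018,0,0,0.06,1],[0.012,0.08,0.018,0,0,0.06,1],[0.012,0.08,0.018,0,0,0.06,1]]]}}

```text
clock: 3.38
eef_pos: [0.4371, 0.0185, 0.1799]
tool_rot: [1.0, 0.013, -0.018, -0.013]
ft_force: [-0.2, 0.3, -3.8]
grip_width: 0.0471
```

>>> {"method": "move_arm", "body": {"moves": [[[0,0.06,0,0,0,0,1],[0,0,0,0,0,0,1]]]}}

```text
clock: 3.55
eef_pos: [0.4373, 0.0378, 0.1773]
tool_rot: [0.999, 0.029, -0.02, -0.02]
ft_force: [0.4, -0.5, -3.6]
grip_width: 0.0469
```

```bash
python3 - <<'E'
from h import *
from workcell import get_obs
c=snap("wrist","w3")
o=get_obs();print(np.round(o["eef_pos"],4),np.round(o["ft_force"],2),o["grip_width"],np.round(o["tool_rot"],4))
P=cloud(c)
for nm,lo,hi in [("bed",.015,.026),("post",.045,.058)]:
    m=(P[...,2]>lo)&(P[...,2]<hi)&(P[...,0]>.44)
    n,l,s,ce=cv2.connectedComponentsWithStats(m.astype(np.uint8))
    for i in range(1,n):
        if s[i,4]<60: continue
        q=P[l==i]; print(nm,s[i].tolist(),np.round(np.median(q,0),4),cv2.minAreaRect(q[:,:2].astype(np.float32)*1000))
E
```

```text
[0.4371 0.0367 0.177 ] [ 0.63  0.42 -3.32] 0.04669700113343234 [ 0.9992  0.0283 -0.0206 -0.0199]
bed [3, 0, 17, 13, 147] [0.5466 0.279  0.0201] ((545.434326171875, 281.2437744140625), (6.327343463897705, 12.820643424987793), 40.99886703491211)
bed [185, 0, 351, 128, 41524] [0.5223 0.0192 0.0206] ((518.9631958007812, 23.753211975097656), (89.17107391357422, 250.43353271484375), 2.7362093925476074)
bed [0, 120, 45, 31, 361] [0.4495 0.2927 0.0202] ((450.20465087890625, 293.50787353515625), (39.94969177246094, 2.412424087524414), 57.782142639160156)
post [215, 0, 31, 8, 210] [0.5518 0.1095 0.0483] ((552.1105346679688, 109.80494689941406), (4.238068580627441, 19.666629791259766), 3.1814045906066895)
post [0, 147, 14, 9, 78] [0.4421 0.2826 0.0478] ((442.78790283203125, 281.7882995605469), (8.934320449829102, 5.555708408355713), 85.67626953125)
```

View pics/w3.png

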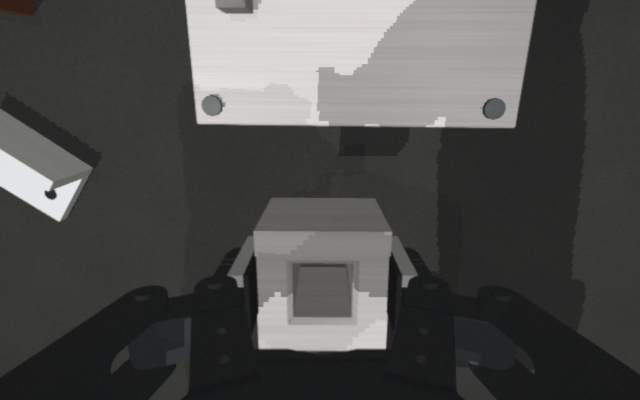

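```bash
cat >> h.py <<'E'
from scipy.spatial.transform import Rotation as R
def Rt(yaw): # tool down with tool x at yaw deg
    return R.from_euler('z',yaw,degrees=True)*R.from_quat([1,0,0,0])
def plan(p,yaw,maxmm=36):
    from workcell import get_obs
    o=get_obs();d=np.array(p)-o["eef_pos"];r=(Rt(yaw)*R.from_quat(o["tool_rot"]).inv()).as_rotvec(degrees=True)
    n=max(1,int(np.ceil(max(np.linalg.norm(d)*1000/maxmm,np.linalg.norm(r)/6))))
    print("pos",np.round(o["eef_pos"],4),"F",np.round(o["ft_force"],1),"T",np.round(o["ft_torque"],2),"w",round(float(o["grip_width"]),4),"t",round(float(o["clock"]),2))
    print("d mm",np.round(d*1000,1),"rot deg",np.round(r,2),"rows",n,"per row",np.round(d/.5/n,4),np.round(r/30/n,4))
E
python3 -c "
from h import *
plan([.45,.07,.26],3)"
```

```text
pos [0.4371 0.0367 0.177 ] F [ 0.6  0.4 -3.3] T [-0.09 -0.1  -0.07] w 0.0467 t 3.6
d mm [12.9 33.3 83. ] rot deg [-2.22 -2.42 -0.25] rows 3 per row [0.0086 0.0222 0.0553] [-0.0247 -0.0269 -0.0028]
```

>>> {"method": "move_arm", "body": {"moves": [[[0.009,0.022,0.055,-0.025,-0.027,0,1],[0.009,0.022,0.055,-0.025,-0.027,0,1],[0.009,0.022,0.055,-0.025,-0.027,0,1],[0,0,0,0,0,0,1],[0,0,0,0,0,0,1]]]}}

```text
clock: 4.02
eef_pos: [0.4464, 0.0404, 0.2515]
tool_rot: [0.999, 0.041, -0.011, -0.006]
ft_force: [0.0, 0.2, -4.5]
grip_width: 0.0468
```

```bash
cat > fx.py <<'E'
from h import *
import sys
tag=sys.argv[1]
c=snap("wrist",tag);P=cloud(c)
plan([.45,.07,.26],3)
for nm,lo,hi in [("bed",.012,.026),("post",.050,.056),("fence",.053,.06),("bolts",.0235,.028)]:
    m=(P[...,2]>lo)&(P[...,2]<hi)&(P[...,0]>.45)&(P[...,1]<.2)&(P[...,1]>-.13)
    n,l,s,ce=cv2.connectedComponentsWithStats(m.astype(np.uint8))
    for i in range(1,n):
        if s[i,4]<40: continue
        q=P[l==i]; h=cv2.minAreaRect(q[:,:2].astype(np.float32)*1000);print(nm,s[i].tolist(),np.round(np.median(q,0),4),np.round(h[0],1),np.round(h[1],1),round(h[2],2))
E
python3 fx.py w4
```

```text
pos [0.4467 0.0404 0.2516] F [-0.3 -0.9 -2.9] T [-0.05 -0.05 -0.07] w 0.0471 t 4.07
d mm [ 3.3 29.6  8.4] rot deg [-0.7  -1.25 -1.7 ] rows 1 per row [0.0066 0.0593 0.0167] [-0.0235 -0.0418 -0.0566]
bed [215, 0, 276, 136, 33128] [0.5361 0.0205 0.0206] [534.7  24.6] [121.  250.9] 2.87
post [243, 14, 21, 22, 380] [0.56   0.1097 0.0532] [560.3 110.2] [16.1 16.7] 1.98
fence [244, 16, 18, 19, 226] [0.5599 0.1096 0.0538] [559.6 110.1] [13.8 14.1] 4.35
bolts [303, 0, 89, 5, 116] [0.589  0.0316 0.0258] [589.1  31.8] [ 1.  78.8] 2.49
bolts [395, 3, 33, 3, 42] [ 0.5917 -0.0228  0.0265] [591.7 -25. ] [ 0.5 29.4] 2.68
bolts [226, 104, 17, 17, 206] [0.4846 0.1315 0.0255] [484.4 131.3] [15.1 14.8] 46.26
bolts [447, 112, 17, 17, 214] [ 0.4949 -0.0822  0.0255] [494.7 -82.6] [15.4 15.2] 45.65
```

View pics/w4.png

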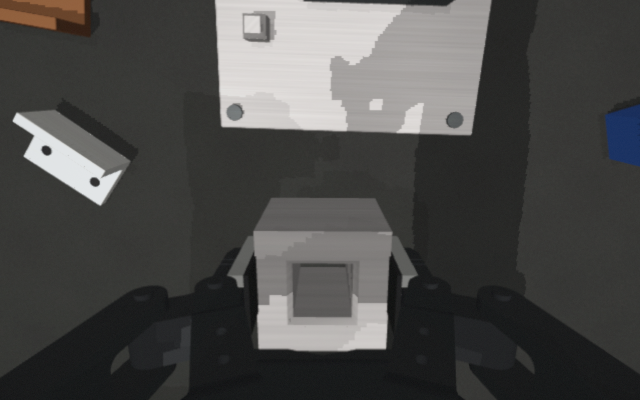

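The fixture's post is at (255,27) in the wrist picture, the bolts at (235,112) and (455,119), and the fence along the top. That puts the post at (0.560, 0.110), top z 0.053, yaw 2.8°. Sizes and the front edge agree. Now I measure the held block in the same camera.

```bash
cat > blk.py <<'E'
from h import *
import sys
from workcell import get_obs
def blk(c,eef,rot,show=True):
    P=cloud(c);T=R.from_quat(rot)
    L=T.inv().apply((P-eef).reshape(-1,3)).reshape(P.shape)  # tool frame
    return L
if __name__=="__main__":
    o=get_obs();c=np.load(sys.argv[1]+".npz")
    L=blk(c,o["eef_pos"],o["tool_rot"])
    m=(np.abs(L[...,0])<.035)&(np.abs(L[...,1])<.03)&(L[...,2]>-.06)&(L[...,2]<.05)
    m[:195]=0;m[352:]=0;m[:,:250]=0;m[:,395:]=0
    q=L[m];z=q[:,2];hist,e=np.histogram(z,bins=40);print([(round(e[i]*1000,1),int(hist[i])) for i in range(40) if hist[i]>200])
    z0=e[np.argmax(hist)];t=m&(np.abs(L[...,2]-z0)<.006)
    q=L[t];print(len(q),np.round(np.median(q,0)*1000,2),"min",np.round(np.percentile(q,.5,axis=0)*1000,1),"max",np.round(np.percentile(q,99.5,axis=0)*1000,1))
    A=np.c_[q[:,:2],np.ones(len(q))];co=np.linalg.lstsq(A,q[:,2],rcond=None)[0];print("plane tilt deg",np.degrees(co[:2]))
    h=cv2.minAreaRect(q[:,:2].astype(np.float32)*1000);print(h)
    # hole
    cc=t.astype(np.uint8);hol=(~t)&m
    cnt,_=cv2.findContours(cc,cv2.RETR_CCOMP,cv2.CHAIN_APPROX_NONE)
    for k in cnt:
        if len(k)>60:
            pp=L[k[:,0,1],k[:,0,0]];print("contour",len(k),cv2.boundingRect(k),cv2.minAreaRect(pp[:,:2].astype(np.float32)*1000))
E
python3 blk.py w4
```

```text
[(np.float64(-17.0), 3320), (np.float64(-15.5), 8410), (np.float64(-14.0), 1026), (np.float64(-12.5), 382), (np.float64(-11.0), 372), (np.float64(-9.4), 369), (np.float64(-7.9), 336), (np.float64(-6.4), 339), (np.float64(-4.9), 312), (np.float64(-3.3), 310), (np.float64(-1.8), 307), (np.float64(-0.3), 275), (np.float64(1.2), 295), (np.float64(2.7), 254), (np.float64(4.3), 254), (np.float64(5.8), 242), (np.float64(7.3), 224), (np.float64(8.8), 248), (np.float64(10.3), 204), (np.float64(11.9), 217), (np.float64(13.4), 213)]
13838 [ -0.5    0.86 -15.09] min [-27.6 -23.  -20.5] max [20.2 24.9 -9.9]
plane tilt deg [ 0.70313985 -0.14813571]
((-4.055889129638672, 0.8401718139648438), (49.24110412597656, 52.478660583496094), 0.393990695476532)
contour 520 (250, 225, 145, 126) ((-4.125133514404297, 0.6867637634277344), (49.16161346435547, 52.46958541870117), 0.9818339943885803)
contour 225 (292, 262, 62, 52) ((-3.617452621459961, 0.9947118759155273), (23.725679397583008, 22.212261199951172), 0.0879599079489708)
```

```bash
python3 -c "
from h import *
plan([.5635,.1105,.13],2.8)"
```

```text
pos [0.4467 0.0404 0.2516] F [-0.3 -0.9 -2.9] T [-0.05 -0.05 -0.07] w 0.0471 t 4.07
d mm [ 116.8   70.1 -121.6] rot deg [-0.71 -1.25 -1.9 ] rows 6 per row [ 0.0389  0.0234 -0.0405] [-0.0039 -0.007  -0.0106]
```

>>> {"method": "move_arm", "body": {"moves": [[[0.039,0.0235,-0.04,-0.004,-0.007,-0.01,1],[0.039,0.0235,-0.04,-0.004,-0.007,-0.01,1],[0.039,0.0235,-0.04,-0.004,-0.007,-0.01,1],[0.039,0.0235,-0.04,-0.004,-0.007,-0.01,1],[0.039,0.0235,-0.04,-0.004,-0.007,-0.01,1],[0.039,0.0235,-0.04,-0.004,-0.007,-0.01,1],[0,0,0,0,0,0,1],[0,0,0,0,0,0,1]]]}}

```text
clock: 4.73
eef_pos: [0.5613, 0.0629, 0.1088]
tool_rot: [0.999, 0.048, -0.013, -0.014]
ft_force: [0.4, -0.4, -2.7]
grip_width: 0.047
```

```bash
python3 -c "
from h import *
plan([.5635,.1105,.10],2.8)"
```

```text
pos [0.5613 0.0629 0.1088] F [ 0.4 -0.4 -2.7] T [-0.07 -0.01 -0.02] w 0.047 t 4.73
d mm [ 2.2 47.6 -8.8] rot deg [-1.61 -1.59 -2.74] rows 2 per row [ 0.0022  0.0476 -0.0088] [-0.0269 -0.0264 -0.0457]
```

>>> {"method": "move_arm", "body": {"moves": [[[0.002,0.048,0,-0.027,-0.026,-0.046,1],[0.002,0.048,0,-0.027,-0.026,-0.046,1],[0,0,0,0,0,0,1]]]}}

```text
clock: 4.98
eef_pos: [0.564, 0.0705, 0.105]
tool_rot: [0.998, 0.055, -0.005, -0.015]
ft_force: [-0.1, -0.6, -2.8]
grip_width: 0.0468
```

```bash
python3 -c "
from h import *
plan([.5635,.1105,.10],2.8)"
```

```text
pos [0.564  0.0705 0.105 ] F [-0.1 -0.6 -2.8] T [-0.05  0.01 -0.04] w 0.0468 t 4.98
d mm [-0.5 40.  -5. ] rot deg [-1.75 -0.61 -3.45] rows 2 per row [-0.0005  0.04   -0.005 ] [-0.0292 -0.0102 -0.0575]
```

```bash
python3 -c "
from h import *
from workcell import get_obs
o=get_obs();print(np.round(o['joint_pos'],3),np.round(o['joint_vel'],3))"
```

```text
[ 0.108  0.473 -0.029  1.078  0.031  3.141] [-0.011 -0.012 -0.014  0.01  -0.01  -0.   ]
```

The last joint is at its range limit, so the yaw won't go further that way. The block is quarter-turn symmetric, so I turn the tool +90° and have the jaws along the fixture's x.

>>> {"method": "move_arm", "body": {"moves": [[[0,0.012,0.006,0,0,0.235,1],[0,0.012,0.006,0,0,0.235,1],[0,0.012,0.006,0,0,0.235,1],[0,0.012,0.006,0,0,0.235,1],[0,0.012,0.006,0,0,0.235,1],[0,0.012,0.006,0,0,0.235,1],[0,0,0,0,0,0.235,1],[0,0,0,0,0,0.235,1]]]}}

```text
clock: 5.65
eef_pos: [0.5632, 0.1083, 0.134]
tool_rot: [0.849, 0.528, -0.004, -0.01]
ft_force: [0.5, 0.7, -3.2]
grip_width: 0.0468
```

```bash
python3 -c "
from h import *
plan([.5595,.1135,.12],92.8)"
```

```text
pos [0.5632 0.1083 0.134 ] F [ 0.5  0.7 -3.2] T [-0.06 -0.03 -0.02] w 0.0468 t 5.65
d mm [ -3.7   5.2 -14. ] rot deg [-0.45 -1.18 29.03] rows 5 per row [-0.0015  0.0021 -0.0056] [-0.003  -0.0078  0.1935]
```

>>> {"method": "move_arm", "body": {"moves": [[[0,0,-0.002,-0.003,-0.008,0.2,1],[0,0,-0.002,-0.003,-0.008,0.2,1],[0,0,-0.002,-0.003,-0.008,0.2,1],[0,0,-0.002,-0.003,-0.008,0.2,1],[0,0,0,-0.003,-0.008,0.17,1],[0,0,0,0,0,0,1]]]}}

```text
clock: 6.15
eef_pos: [0.5636, 0.1097, 0.1395]
tool_rot: [0.678, 0.735, 0.007, 0.004]
ft_force: [-0.3, 0.2, -2.9]
grip_width: 0.0467
```

```bash
python3 -c "
from h import *
plan([.5595,.1135,.12],92.8)
snap('wrist','w5')"; python3 blk.py w5; python3 - <<'E'
from h import *
c=np.load("w5.npz");P=cloud(c)
print(project(c,[[.5598,.1098,.053]]))
E
```

```text
pos [0.5636 0.1097 0.1395] F [-0.3  0.2 -2.9] T [0.02 0.11 0.04] w 0.0467 t 6.15
d mm [ -4.1   3.8 -19.5] rot deg [-0.29  0.9  -1.88] rows 1 per row [-0.0083  0.0075 -0.039 ] [-0.0096  0.03   -0.0628]
[(np.float64(-17.1), 1945), (np.float64(-15.5), 9335), (np.float64(-14.0), 1430), (np.float64(-12.5), 396), (np.float64(-11.0), 377), (np.float64(-9.5), 345), (np.float64(-8.0), 340), (np.float64(-6.5), 356), (np.float64(-5.0), 289), (np.float64(-3.4), 317), (np.float64(-1.9), 314), (np.float64(-0.4), 274), (np.float64(1.1), 289), (np.float64(2.6), 270), (np.float64(4.1), 270), (np.float64(5.6), 222), (np.float64(7.1), 240), (np.float64(8.6), 237), (np.float64(10.2), 209), (np.float64(11.7), 207), (np.float64(13.2), 206), (np.float64(14.7), 205)]
13816 [ -1.13  -0.38 -14.89] min [-28.1 -24.2 -20.6] max [19.5 23.6 -9.8]
plane tilt deg [ 0.70792325 -0.14784222]
((-4.6739959716796875, -0.4992179870605469), (49.060935974121094, 52.6841926574707), 0.01204660627990961)
contour 532 (250, 225, 145, 126) ((-4.6377410888671875, -0.5001945495605469), (48.92182540893555, 52.68418884277344), 0.015851525589823723)
contour 219 (292, 262, 62, 52) ((-4.494836807250977, -0.3032493591308594), (22.292083740234375, 23.708744049072266), 89.9504623413086)
[[314.22841208 201.49207785]]
```

View pics/w5.png

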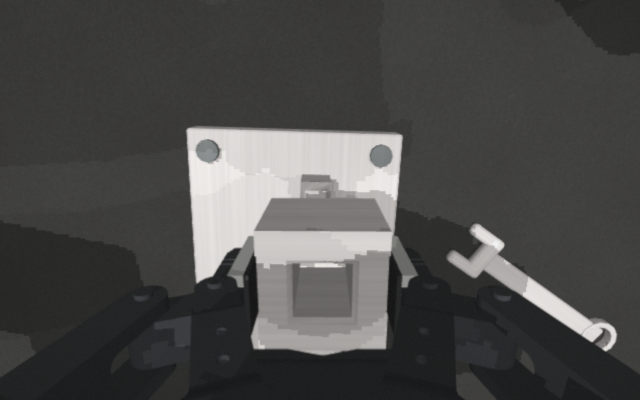

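```bash
cat > post.py <<'E'
from h import *
import sys
from workcell import get_obs
c=np.load(sys.argv[1]+".npz");P=cloud(c);o=get_obs()
def cen(lo,hi,box):
    m=(P[...,2]>lo)&(P[...,2]<hi); k=np.zeros_like(m);u0,v0,u1,v1=box;k[v0:v1,u0:u1]=1;m&=k
    n,l,s,ce=cv2.connectedComponentsWithStats(m.astype(np.uint8));i=1+np.argmax(s[1:,4]);q=P[l==i]
    h=cv2.minAreaRect(q[:,:2].astype(np.float32)*1000);return np.array(h[0]),h[1],s[i,4]
a=cen(.0232,.029,(180,135,235,170));b=cen(.0232,.029,(360,140,405,172));print(a,b)
d=b[0]-a[0];yaw=np.degrees(np.arctan2(d[1],d[0]));L=np.linalg.norm(d);print("bolt dist",L,"yaw",yaw)
ex=d/L;ey=np.array([-ex[1],ex[0]]);post=(a[0]+b[0])/2+15*ex-25*ey;print("post",post)
# block hole in world, same camera
T=R.from_quat(o["tool_rot"]);
off=T.apply([-4.1e-3,0,0])[:2]*1000
holec=np.array([-4.6,-.4,0]);w=(o["eef_pos"]+T.apply(holec/1000))*1000;print("block(cam) world",w,"TCP",o["eef_pos"])
print("block - post in fixture axes:", (w[:2]-post)@ex,(w[:2]-post)@ey)
E
python3 post.py w5
```

```text
(array([484.66934204, 132.31373596]), (15.019145965576172, 15.457647323608398), np.int32(423)) (array([604.0703125 , 137.98506165]), (14.918513298034668, 15.462937355041504), np.int32(403))
bolt dist 119.5355833279641 yaw 2.719399931827005
post [560.53905191 110.88922208]
block(cam) world [563.75399476 105.13706938 139.69636142] TCP [0.56379128 0.10975421 0.1397221 ]
block - post in fixture axes: 2.9384134487782037 -5.898206904595304
```

>>> {"method": "move_arm", "body": {"moves": [[[-0.007,0.01,-0.03,-0.01,0.03,-0.06,1],[0,0,-0.03,0,0,0,1],[0,0,0,0,0,0,1]]]}}

```text
clock: 6.45
eef_pos: [0.5614, 0.1151, 0.1132]
tool_rot: [0.694, 0.72, 0.003, 0.002]
ft_force: [-1.3, 0.1, -3.4]
grip_width: 0.047
```

```bash
python3 -c "
from h import *
plan([.5602,.1148,.095],92.8)
snap('wrist','w6')"
```

```text
pos [0.5614 0.1151 0.1132] F [-1.3  0.1 -3.4] T [-0.02  0.09 -0.03] w 0.047 t 6.45
d mm [ -1.2  -0.3 -18.2] rot deg [-0.08  0.42  0.63] rows 1 per row [-0.0025 -0.0006 -0.0364] [-0.0026  0.014   0.0209]
```

View pics/w6.png

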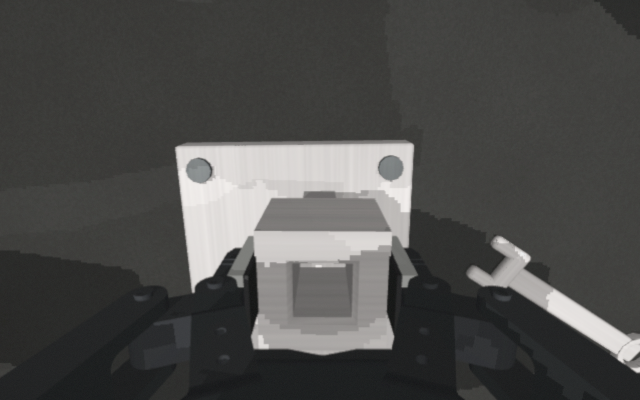

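```bash
sed -i 's/(180,135,235,170)/(175,150,225,195)/;s/(360,140,405,172)/(368,148,412,190)/' post.py; python3 post.py w6; python3 blk.py w6|tail -2
```

```text
(array([484.36373901, 132.20573425]), (15.251151084899902, 15.525872230529785), np.int32(503)) (array([603.82513428, 138.13494873]), (15.305227279663086, 15.2581787109375), np.int32(492))
bolt dist 119.60844678643689 yaw 2.8414235323119437
post [560.3152918  110.94465558]
block(cam) world [561.83141241 110.75031239 114.53904673] TCP [0.56205491 0.11536225 0.1145499 ]
block - post in fixture axes: 1.5046226679072265 -0.2692611890324716
contour 534 (250, 225, 145, 126) ((-4.86297607421875, -0.9361343383789062), (48.975677490234375, 52.49016189575195), 0.7383649349212646)
contour 225 (292, 262, 62, 53) ((-4.80035400390625, -0.7677116394042969), (23.83953857421875, 22.359407424926758), 0.5803030729293823)
```

>>> {"method": "move_arm", "body": {"moves": [[[-0.003,0,-0.03,0,0.014,0.02,1],[0,0,-0.02,0,0,0,1],[0,0,0,0,0,0,1]]]}}

```text
clock: 6.75
eef_pos: [0.5621, 0.1156, 0.0906]
tool_rot: [0.69, 0.724, 0.003, 0.001]
ft_force: [-0.0, 0.4, -2.4]
grip_width: 0.0473
```

```bash
python3 -c "
from h import *
plan([.5602,.1151,.049],92.8)
plan([.5602,.1151,.049],92.8)"
```

```text
pos [0.5621 0.1156 0.0906] F [-0.   0.4 -2.4] T [-0.    0.06  0.02] w 0.0473 t 6.75
d mm [ -1.9  -0.5 -41.6] rot deg [-0.18  0.35  0.09] rows 2 per row [-0.0019 -0.0005 -0.0416] [-0.003   0.0059  0.0015]
pos [0.5621 0.1156 0.0906] F [-0.   0.4 -2.4] T [-0.    0.06  0.02] w 0.0473 t 6.75
d mm [ -1.9  -0.5 -41.6] rot deg [-0.18  0.35  0.09] rows 2 per row [-0.0019 -0.0005 -0.0416] [-0.003   0.0059  0.0015]
```

>>> {"method": "move_arm", "body": {"moves": [[[-0.004,-0.001,-0.01,0,0.006,0,1],[-0.001,0,-0.01,0,0,0,1],[0,0,0,0,0,0,1]]]}}

```text
clock: 7.0
eef_pos: [0.5592, 0.1147, 0.0793]
tool_rot: [0.691, 0.723, 0.002, -0.0]
ft_force: [0.8, 0.6, -4.2]
grip_width: 0.0468
```

```bash
python3 -c "
from h import *
plan([.5602,.1151,.049],92.8)"
```

```text
pos [0.5592 0.1147 0.0793] F [ 0.8  0.6 -4.2] T [-0.02 -0.03 -0.06] w 0.0468 t 7.0
d mm [  1.    0.4 -30.3] rot deg [-0.17  0.11  0.15] rows 1 per row [ 0.002   0.0007 -0.0605] [-0.0056  0.0035  0.005 ]
```

>>> {"method": "move_arm", "body": {"moves": [[[0.002,0.001,-0.01,0,0,0,1],[0,0,-0.008,0,0,0,1],[0,0,0,0,0,0,1]]]}}

```text
clock: 7.25
eef_pos: [0.5605, 0.1152, 0.0696]
tool_rot: [0.691, 0.723, 0.002, -0.0]
ft_force: [-0.6, 0.6, -3.3]
grip_width: 0.047
```

```bash
python3 -c "
from h import *
plan([.5602,.1151,.049],92.8)"
```

```text
pos [0.5605 0.1152 0.0696] F [-0.6  0.6 -3.3] T [ 0.01 -0.04  0.03] w 0.047 t 7.25
d mm [ -0.3  -0.1 -20.6] rot deg [-0.18  0.13  0.17] rows 1 per row [-0.0006 -0.0003 -0.0412] [-0.0059  0.0043  0.0057]
```

>>> {"method": "move_arm", "body": {"moves": [[[0,0,-0.012,0,0,0,1],[0,0,-0.012,0,0,0,1],[0,0,-0.012,0,0,0,1],[0,0,0,0,0,0,1]]]}}

```text
clock: 7.58
eef_pos: [0.5599, 0.1153, 0.0499]
tool_rot: [0.691, 0.723, 0.002, -0.001]
ft_force: [-0.2, -1.0, -3.7]
grip_width: 0.0469
```

```bash
python3 -c "
from h import *
plan([.5602,.1151,.049],92.8)"
```

```text
pos [0.5599 0.1153 0.0499] F [-0.2 -1.  -3.7] T [-0.04 -0.   -0.  ] w 0.0469 t 7.58
d mm [ 0.3 -0.2 -0.9] rot deg [-0.18  0.08  0.16] rows 1 per row [ 0.0005 -0.0003 -0.0017] [-0.006   0.0025  0.0055]
```

>>> {"method": "move_arm", "body": {"moves": [[[0,0,-0.003,0,0,0,1],[0,0,-0.003,0,0,0,1],[0,0,-0.002,0,0,0,1]]]}}

```text
clock: 7.83
eef_pos: [0.5603, 0.1153, 0.0495]
tool_rot: [0.691, 0.723, 0.002, -0.0]
ft_force: [-2.8, -1.0, -0.3]
grip_width: 0.0472
```

>>> {"method": "move_arm", "body": {"moves": [[[0,0,0,0,0,0,-1],[0,0,0,0,0,0,-1],[0,0,0,0,0,0,-1],[0,0,0,0,0,0,-1],[0,0,0,0,0,0,-1],[0,0,0.03,0,0,0,-1],[0,0,0.06,0,0,0,-1],[0,0,0.08,0,0,0,-1]]]}}

```text
clock: 8.5
eef_pos: [0.5572, 0.1145, 0.1294]
tool_rot: [0.691, 0.723, -0.002, -0.003]
ft_force: [0.3, 0.2, 0.7]
grip_width: 0.0855
```

>>> {"method": "move_arm", "body": {"moves": [[[-0.01,-0.02,0.08,0,0,0,-1],[-0.01,-0.02,0.06,0,0,0,-1],[0,0,0,0,0,0,-1]]]}}

```text
clock: 8.75
eef_pos: [0.5502, 0.095, 0.2092]
tool_rot: [0.69, 0.724, 0.002, 0.0]
ft_force: [1.6, 0.8, 0.1]
grip_width: 0.0852
```

```bash
python3 -c "
from h import *
plan([.55,.095,.20],92.8)
c=snap('wrist','w7');P=cloud(c)
snap('side','s7')
m=(P[...,2]>.058)&(P[...,2]<.07)
q=P[m];print(len(q),np.median(q[:,2]));
n,l,s,ce=cv2.connectedComponentsWithStats(m.astype(np.uint8))
for i in range(1,n):
    if s[i,4]>100:
        q=P[l==i];print(s[i],np.round(np.median(q,0),4),cv2.minAreaRect(q[:,:2].astype(np.float32)*1000))
"
```

```text
pos [0.5502 0.095  0.2092] F [1.6 0.8 0.1] T [ 0.04 -0.03 -0.01] w 0.0852 t 8.75
d mm [-0.2 -0.  -9.2] rot deg [-0.16  0.2   0.08] rows 1 per row [-0.0004 -0.0001 -0.0185] [-0.0053  0.0067  0.0026]
3106 0.06439067457758124
[ 306  131   63   62 3080] [0.5612 0.1115 0.0644] ((561.0535278320312, 110.38452911376953), (47.70987319946289, 48.4000358581543), 2.279334545135498)
```

View pics/w7.png

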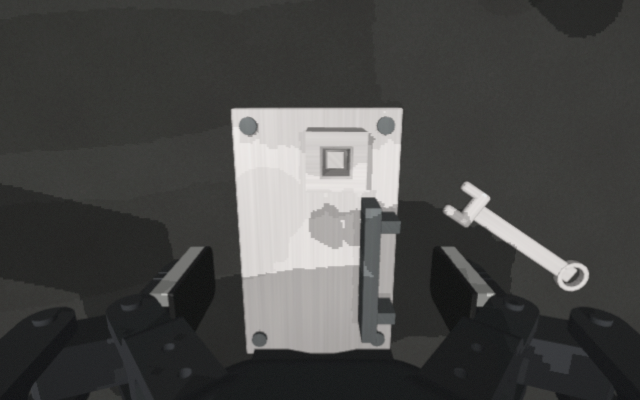

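The stop is seated: block at (336,161) with the post through its hole, top at z 0.0644, released. Now I refine the fixture frame from the four bolts in this view: (248,126), (386,126), (259,340), (376,340).

```bash
python3 - <<'E'
from h import *
c=np.load("w7.npz");P=cloud(c)
pts=[];src=[]
for (u,v),f in zip([(248,126),(386,126),(259,340),(376,340)],[(-70,110),(50,110),(-70,-110),(50,-110)]):
    s=P[v-12:v+12,u-12:u+12];m=(s[...,2]>.0232)&(s[...,2]<.030)
    n,l,st,ce=cv2.connectedComponentsWithStats(m.astype(np.uint8));i=1+np.argmax(st[1:,4])
    q=s[l==i];h=cv2.minAreaRect(q[:,:2].astype(np.float32)*1000);print(np.round(h[0],1),np.round(h[1],1))
    pts.append(h[0]);src.append(f)
print(cv2.estimateAffinePartial2D(np.array(src,np.float32),np.array(pts,np.float32),method=cv2.LMEDS))
m=(P[...,2]>.053)&(P[...,2]<.0595);m[:190]=0;m[345:]=0;m[:,:350]=0;m[:,410:]=0
n,l,st,ce=cv2.connectedComponentsWithStats(m.astype(np.uint8));i=1+np.argmax(st[1:,4]);q=P[l==i]
print("fence top",st[i],np.median(q,0),cv2.minAreaRect(q[:,:2].astype(np.float32)*1000))
E
python3 - <<'E'
from h import *
# bracket from top cam & w4
for n,c in [("w4",np.load("w4.npz")),("top0",np.load("top0.npz"))]:
    P=cloud(c)
    m=(P[...,2]>.006)&(P[...,2]<.06)&(P[...,0]>.34)&(P[...,0]<.5)&(P[...,1]>.22)&(P[...,1]<.38)
    q=P[m];print(n,len(q),cv2.minAreaRect(q[:,:2].astype(np.float32)*1000))
    t=P[m&(P[...,2]>.042)];print(" leg top",len(t),np.round(np.median(t,0),4),cv2.minAreaRect(t[:,:2].astype(np.float32)*1000))
E
```

```text
[484.6 132.1] [15.1 14.8]
[603.9 138. ] [14.9 15.1]
[495.  -81.9] [15.2 15.2]
[616.8 -77.1] [15.8 10.9]
(array([[ 9.81927388e-01, -5.10188741e-02,  5.59894607e+02],
       [ 5.10188741e-02,  9.81927388e-01,  2.83080098e+01]]), array([[1],
       [1],
       [1],
       [1]], dtype=uint8))
fence top [ 361  207   21  136 2218] [0.59698383 0.01307644 0.05637906] ((597.445556640625, 7.590953826904297), (14.297304153442383, 130.58506774902344), 2.7853662967681885)
w4 5450 ((420.9767150878906, 302.3783264160156), (91.05892181396484, 61.65639877319336), 57.395626068115234)
 leg top 1365 [0.4435 0.289  0.0483] ((441.6680908203125, 288.87860107421875), (89.97705078125, 11.997901916503906), 57.422760009765625)
top0 591 ((415.5230407714844, 304.23272705078125), (150.72647094726562, 142.8772735595703), 1.765089988708496)
 leg top 104 [0.4409 0.2883 0.0481] ((442.8672790527344, 289.14105224609375), (90.57508850097656, 9.903209686279297), 57.83548355102539)
```

>>> {"method": "move_arm", "body": {"moves": [[[-0.032,0.06,0,0,0,-0.18,-1],[-0.032,0.06,0,0,0,-0.18,-1],[-0.032,0.06,0,0,0,-0.18,-1],[-0.032,0.06,0,0,0,-0.18,-1],[-0.032,0.06,0,0,0,-0.18,-1],[-0.032,0.06,0,0,0,-0.18,-1],[-0.032,0.04,0,0,0,-0.13,-1],[0,0,0,0,0,0,-1]]]}}

```text
clock: 9.52
eef_pos: [0.4265, 0.2993, 0.1883]
tool_rot: [0.89, 0.456, -0.011, -0.004]
ft_force: [0.1, 0.1, 0.1]
grip_width: 0.0853
```

```bash
python3 - <<'E'
from h import *
plan([.4417,.289,.20],57.4)
c=snap("wrist","w8");P=cloud(c)
m=(P[...,2]>.006)&(P[...,2]<.06)&(P[...,0]>.34)&(P[...,0]<.5)&(P[...,1]>.22)&(P[...,1]<.38);m[240:]=0
q=P[m];print(len(q),cv2.minAreaRect(q[:,:2].astype(np.float32)*1000))
t=P[m&(P[...,2]>.045)];print(" leg top",len(t),np.round(np.median(t,0),4),cv2.minAreaRect(t[:,:2].astype(np.float32)*1000))
E
```

```text
pos [0.4265 0.2993 0.1883] F [0.1 0.1 0.1] T [-0.02 -0.06  0.01] w 0.0853 t 9.52
d mm [ 15.2 -10.3  11.7] rot deg [ 0.22 -1.28  3.18] rows 1 per row [ 0.0305 -0.0207  0.0234] [ 0.0073 -0.0425  0.1062]
7308 ((420.4594421386719, 302.44189453125), (90.1304931640625, 59.94874572753906), 57.571075439453125)
 leg top 1462 [0.4432 0.2916 0.0484] ((441.619384765625, 289.213134765625), (89.51372528076172, 10.009049415588379), 57.5440673828125)
```

View pics/w8.png

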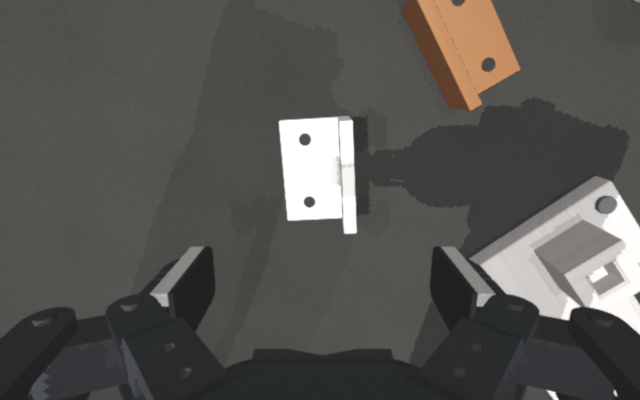

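The silver bracket has foot holes at (305,139) and (309,202) and its leg top at (348,175). The leg is centred at (0.4416, 0.2892), 89.5 x 10 mm, top 48 mm, yaw matching. Now I descend over the leg.

>>> {"method": "move_arm", "body": {"moves": [[[0.03,-0.02,0,0,-0.04,0.1,-1],[0,0,-0.07,0,0,0,-1],[0,0,-0.07,0,0,0,-1],[0,0,-0.07,0,0,0,-1],[0,0,-0.04,0,0,0,-1],[0,0,0,0,0,0,-1]]]}}

```text
clock: 10.07
eef_pos: [0.4432, 0.2835, 0.0534]
tool_rot: [0.876, 0.483, -0.003, 0.004]
ft_force: [-0.8, -1.0, -0.1]
grip_width: 0.0854
```

```bash
python3 -c "
from h import *
plan([.4416,.2892,.030],57.5)"
```

```text
pos [0.4432 0.2835 0.0534] F [-0.8 -1.  -0.1] T [ 0.    0.03 -0.03] w 0.0854 t 10.07
d mm [ -1.6   5.7 -23.4] rot deg [ 0.58 -0.06 -0.23] rows 1 per row [-0.0032  0.0113 -0.0468] [ 0.0192 -0.0021 -0.0077]
```

>>> {"method": "move_arm", "body": {"moves": [[[-0.003,0.011,-0.025,0.019,0,-0.008,-1],[0,0,-0.02,0,0,0,-1],[0,0,0,0,0,0,-1]]]}}

```text
clock: 10.32
eef_pos: [0.4414, 0.2855, 0.0278]
tool_rot: [0.877, 0.48, -0.004, 0.001]
ft_force: [0.4, -1.2, -0.1]
grip_width: 0.0852
```

```bash
python3 -c "
from h import *
plan([.4416,.2892,.030],57.5)"
```

```text
pos [0.4414 0.2855 0.0278] F [ 0.4 -1.2 -0.1] T [-0.02 -0.01  0.03] w 0.0852 t 10.32
d mm [0.2 3.7 2.2] rot deg [ 0.26 -0.34  0.12] rows 1 per row [0.0004 0.0074 0.0043] [ 0.0088 -0.0114  0.0039]
```

>>> {"method": "move_arm", "body": {"moves": [[[0,0.008,0.004,0,0,0,-1],[0,0,0,0,0,0,1],[0,0,0,0,0,0,1],[0,0,0,0,0,0,1],[0,0,0,0,0,0,1],[0,0,0,0,0,0,1],[0,0,0,0,0,0,1],[0,0,0,0,0,0,1]]]}}

```text
clock: 10.98
eef_pos: [0.445, 0.2912, 0.0354]
tool_rot: [0.877, 0.48, 0.0, 0.0]
ft_force: [-0.6, -0.5, -3.6]
grip_width: 0.0088
```

>>> {"method": "move_arm", "body": {"moves": [[[0,0,0,0,0,0,1],[0,0,0,0,0,0,1],[0,0,0,0,0,0,1]]]}}

```text
clock: 11.23
eef_pos: [0.445, 0.2911, 0.0353]
tool_rot: [0.877, 0.48, 0.0, 0.0]
ft_force: [-0.5, -0.2, -0.3]
grip_width: 0.0087
```

The leg is gripped (gap 8.7 mm). I lift and carry it towards the fixture.

>>> {"method": "move_arm", "body": {"moves": [[[0,0,0.06,0,0,0,1],[0,0,0.07,0,0,0,1],[0,0,0.07,0,0,0,1],[0,0,0.03,0,0,0,1],[0,0,0,0,0,0,1]]]}}

```text
clock: 11.65
eef_pos: [0.4397, 0.287, 0.1487]
tool_rot: [0.877, 0.48, -0.007, 0.002]
ft_force: [0.2, 0.1, -3.2]
grip_width: 0.0087
```

```bash
python3 -c "
from h import *
plan([.5539,.0384,.15],92.8,34)
snap('wrist','w9')"
```

```text
pos [0.4397 0.287  0.1487] F [ 0.2  0.1 -3.2] T [ 0.05 -0.14  0.01] w 0.0087 t 11.65
d mm [ 114.2 -248.6    1.3] rot deg [ 0.77 -0.45 35.41] rows 9 per row [ 0.0254 -0.0552  0.0003] [ 0.0029 -0.0017  0.1311]
```

View pics/w9.png

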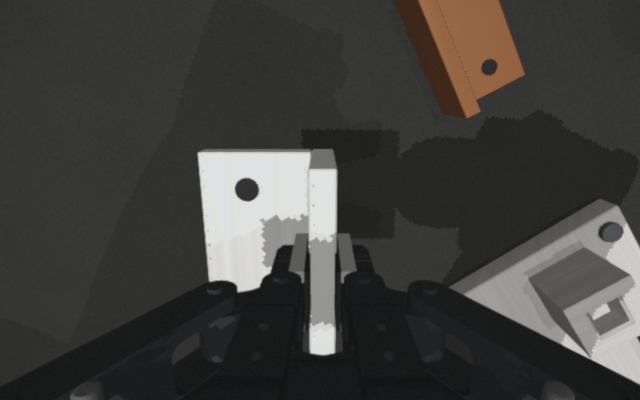

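>>> {"method": "move_arm", "body": {"moves": [[[0.026,-0.056,0,0.003,-0.002,0.14,1],[0.026,-0.056,0,0.003,-0.002,0.14,1],[0.026,-0.056,0,0.003,-0.002,0.14,1],[0.026,-0.056,0,0.003,-0.002,0.14,1],[0.026,-0.056,0,0.003,-0.002,0.14,1],[0.026,-0.056,0,0.003,-0.002,0.14,1],[0.026,-0.056,0,0.003,-0.002,0.14,1],[0.026,-0.056,0,0.003,-0.002,0.14,1]]]}}

```text
clock: 12.37
eef_pos: [0.535, 0.0577, 0.1302]
tool_rot: [0.685, 0.728, -0.011, -0.005]
ft_force: [0.6, 0.5, -3.4]
grip_width: 0.0086
```

>>> {"method": "move_arm", "body": {"moves": [[[0,0,0,0,0,0,1],[0,0,0,0,0,0,1]]]}}

```text
clock: 12.53
eef_pos: [0.5348, 0.0509, 0.125]
tool_rot: [0.688, 0.725, -0.015, -0.006]
ft_force: [-0.8, 0.3, -3.4]
grip_width: 0.0086
```

```bash
python3 -c "
from h import *
plan([.5539,.0384,.15],92.8,34)
snap('wrist','w10')"
```

```text
pos [0.5348 0.0509 0.125 ] F [-0.8  0.3 -3.4] T [ 0.09 -0.09  0.03] w 0.0086 t 12.53
d mm [ 19.1 -12.5  25. ] rot deg [ 0.76 -1.65 -0.23] rows 1 per row [ 0.0382 -0.0249  0.0501] [ 0.0252 -0.055  -0.0078]
```

View pics/w10.png

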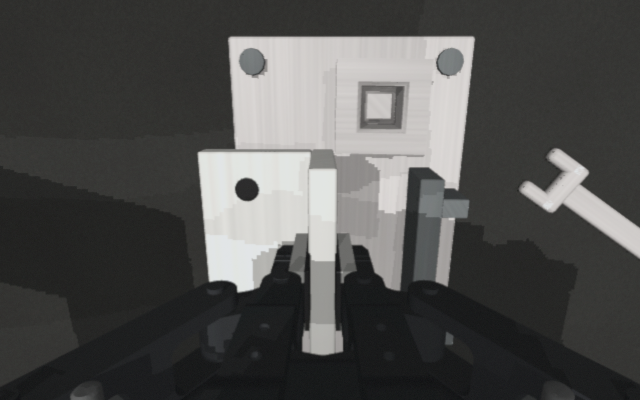

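```bash
cat > brk.py <<'E'
from h import *
import sys
from workcell import get_obs
c=np.load(sys.argv[1]+".npz");P=cloud(c);o=get_obs();T=R.from_quat(o["tool_rot"])
L=T.inv().apply((P-o["eef_pos"]).reshape(-1,3)).reshape(P.shape)*1000
for nm,box in [("leg top",(311,172,334,235)),("foot",(210,160,300,235)),("leg all",(308,150,338,235))]:
    u0,v0,u1,v1=box;q=L[v0:v1,u0:u1].reshape(-1,3);q=q[np.isfinite(q[:,0])]
    print(nm,"med",np.round(np.median(q,0),1),"p1",np.round(np.percentile(q,1,axis=0),1),"p99",np.round(np.percentile(q,99,axis=0),1))
# exact ends: leg top region incl. edges by height
zt=np.nanmedian(L[180:230,314:332,2]);m=np.abs(L[...,2]-zt)<3;k=np.zeros_like(m);k[140:355,295:350]=1;q=L[m&k]
print("legtop x max",np.percentile(q[:,0],99.8),"x min",np.percentile(q[:,0],.2),"y",np.percentile(q[:,1],[1,99]))
zf=np.nanmedian(L[200:230,215:235,2]);m=np.abs(L[...,2]-zf)<3;k=np.zeros_like(m);k[140:300,195:312]=1;q=L[m&k]
print("foot z",zf,"x max",np.percentile(q[:,0],99.8),"y",np.percentile(q[:,1],[1,99]))
E
python3 brk.py w10
```

```text
leg top med [ 28.9   0.1 -13.5] p1 [ 17.6  -3.8 -14.8] p99 [ 39.8   3.9 -12.1]
foot med [ 20.5 -30.4  24.6] p1 [  2.7 -50.8  23.1] p99 [ 37.3 -10.5  26. ]
leg all med [ 32.2   0.1 -13.2] p1 [ -8.7  -6.3 -14.7] p99 [ 41.3  10.4 104.1]
legtop x max 41.17448302840926 x min -31.902013434002182 y [-7.02285476  7.17400162]
foot z 24.647337066636286 x max 41.32143905030245 y [-53.91516867  -6.68434321]
```

>>> {"method": "move_arm", "body": {"moves": [[[0.02,-0.012,0,0.013,-0.028,0,1],[0.019,-0.01,0,0.013,-0.028,0,1],[0,0,-0.02,0,0,0,1],[0,0,-0.02,0,0,0,1],[0,0,0,0,0,0,1]]]}}

```text
clock: 13.0
eef_pos: [0.5553, 0.0413, 0.101]
tool_rot: [0.687, 0.727, 0.001, 0.0]
ft_force: [-0.9, 0.4, -4.2]
grip_width: 0.0089
```

```bash
python3 -c "
from h import *
plan([.5537,.0412,.06],92.8,34)
snap('wrist','w11')"; python3 brk.py w11
```

```text
pos [0.5553 0.0413 0.101 ] F [-0.9  0.4 -4.2] T [ 0.02 -0.04 -0.02] w 0.0089 t 13.0
d mm [ -1.6  -0.1 -41. ] rot deg [-0.05  0.09 -0.47] rows 2 per row [-0.0016 -0.0001 -0.041 ] [-0.0008  0.0015 -0.0079]
leg top med [ 28.6  -0.4 -12.4] p1 [ 17.3  -4.3 -13.8] p99 [ 39.5   3.4 -11.1]
foot med [ 20.2 -31.   25.6] p1 [  2.4 -51.3  24.1] p99 [ 37. -11.  27.]
leg all med [ 32.1  -0.1 -12. ] p1 [ -1.6  -6.7 -13.7] p99 [41.   8.7 81.7]
legtop x max 40.92052499301808 x min -32.14605682986251 y [-7.83467638  6.8654679 ]
foot z 25.653742955851428 x max 40.98883561625704 y [-54.45058402  -7.30604863]
```

View pics/w11.png

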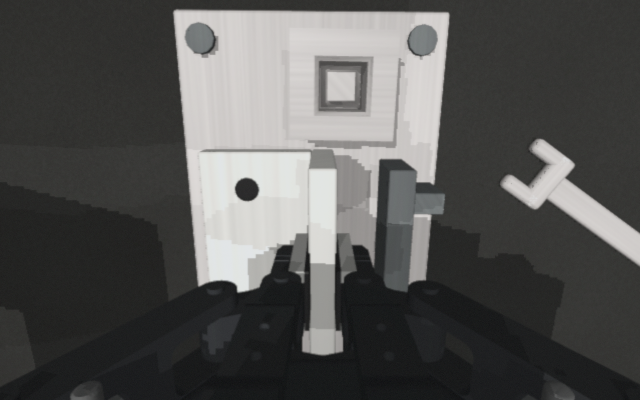

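```bash
cat > rel.py <<'E'
from h import *
import sys
c=np.load(sys.argv[1]+".npz");P=cloud(c)
yaw=np.radians(2.8);ex=np.array([np.cos(yaw),np.sin(yaw)]);ey=np.array([-ex[1],ex[0]])
F=np.stack([((P[...,:2]-[.5595,.0257])@ex)*1000,((P[...,:2]-[.5595,.0257])@ey)*1000,P[...,2]*1000],-1)
def rect(lo,hi,fb):
    m=(F[...,2]>lo)&(F[...,2]<hi)&(F[...,0]>fb[0])&(F[...,0]<fb[1])&(F[...,1]>fb[2])&(F[...,1]<fb[3])
    q=F[m]; h=cv2.minAreaRect(q[:,:2].astype(np.float32)); return len(q),np.round(h[0],2),np.round(h[1],1),round(h[2],2),"x",np.round(np.percentile(q[:,0],[.5,99.5]),1),"y",np.round(np.percentile(q[:,1],[.5,99.5]),1),"z",round(float(np.median(q[:,2])),1)
print("stop top",rect(60,68,(-40,40,50,120)))
print("fence top",rect(53,58.5,(22,52,-95,52)))
for k in sys.argv[2:]:
    b=[float(x) for x in k.split(",")];print(k,rect(b[0],b[1],b[2:]))
E
python3 rel.py w11 98,120,-20,20,20,75 70,80,-75,-12,20,75
```

```text
stop top (9528, array([-4.86, 82.45]), array([52.3, 68.8]), 89.9, 'x', array([-18.5,  29.2]), 'y', array([ 60.6, 108.2]), 'z', 64.5)
fence top (3281, array([37.  , 11.11]), array([14.5, 68.2]), 0.04, 'x', array([29.9, 43.9]), 'y', array([-21.4,  44.8]), 'z', 56.4)
98,120,-20,20,20,75 (4523, array([-2.37, 38.5 ]), array([36.9, 34.7]), 89.06, 'x', array([-19.7,  14.1]), 'y', array([20.3, 56.9]), 'z', 114.0)
70,80,-75,-12,20,75 (8193, array([-35.28,  38.38]), array([46.4, 36.9]), 0.36, 'x', array([-58. , -12.3]), 'y', array([20.2, 56.7]), 'z', 76.1)
```

In the fixture frame the fence face is at 29.9 mm, the stop's face at 60.6 mm and the bracket's end at 56.8 mm, so there's about 4 mm of room. I descend to the bed.

>>> {"method": "move_arm", "body": {"moves": [[[-0.003,0,-0.035,0,0,-0.016,1],[0,0,-0.03,0,0,0,1],[0,0,0,0,0,0,1]]]}}

```text
clock: 13.3
eef_pos: [0.5567, 0.043, 0.071]
tool_rot: [0.689, 0.725, 0.004, 0.002]
ft_force: [-1.4, -0.7, -4.4]
grip_width: 0.0086
```

```bash
python3 -c "
from h import *
plan([.5537,.0412,.055],92.8,34)"
```

```text
pos [0.5567 0.043  0.071 ] F [-1.4 -0.7 -4.4] T [ 0.03  0.02 -0.  ] w 0.0086 t 13.3
d mm [ -3.   -1.8 -16. ] rot deg [-0.11  0.49 -0.12] rows 1 per row [-0.006  -0.0035 -0.0321] [-0.0035  0.0165 -0.004 ]
```

>>> {"method": "move_arm", "body": {"moves": [[[-0.006,-0.003,-0.014,-0.003,0.016,0,1],[0,0,-0.01,0,0,0,1],[0,0,0,0,0,0,1]]]}}

```text
clock: 13.55
eef_pos: [0.5548, 0.0423, 0.0602]
tool_rot: [0.688, 0.725, 0.001, 0.001]
ft_force: [0.3, -0.4, -3.9]
grip_width: 0.0087
```

```bash
python3 -c "
from h import *
plan([.5537,.0412,.055],92.8,34)"
```

```text
pos [0.5548 0.0423 0.0602] F [ 0.3 -0.4 -3.9] T [ 0.02 -0.08  0.05] w 0.0087 t 13.55
d mm [-1.1 -1.1 -5.2] rot deg [-0.03  0.14 -0.22] rows 1 per row [-0.0022 -0.0021 -0.0104] [-0.0009  0.0045 -0.0073]
```

>>> {"method": "move_arm", "body": {"moves": [[[-0.003,0,-0.006,0,0.004,-0.007,1],[0,0,-0.003,0,0,0,1],[0,0,-0.002,0,0,0,1]]]}}

```text
clock: 13.8
eef_pos: [0.5545, 0.0425, 0.056]
tool_rot: [0.69, 0.724, 0.001, 0.001]
ft_force: [0.3, -0.6, -3.3]
grip_width: 0.0087
```

```bash
python3 -c "
from h import *
plan([.5537,.0412,.055],92.8,34)"
```

```text
pos [0.5545 0.0425 0.056 ] F [ 0.3 -0.6 -3.3] T [-0.04 -0.01 -0.03] w 0.0087 t 13.8
d mm [-0.8 -1.3 -1. ] rot deg [-0.04  0.18 -0.  ] rows 1 per row [-0.0016 -0.0026 -0.002 ] [-0.0014  0.0061 -0.    ]
```

Now I move along the fence to touch the stop, watching the y force.

>>> {"method": "move_arm", "body": {"moves": [[[-0.001,0.003,0,0,0.004,0,1],[0,0.002,0,0,0,0,1],[0,0,0,0,0,0,1]]]}}

```text
clock: 14.05
eef_pos: [0.5543, 0.045, 0.0565]
tool_rot: [0.69, 0.724, 0.001, 0.0]
ft_force: [-0.1, -0.9, -3.9]
grip_width: 0.0088
```

>>> {"method": "move_arm", "body": {"moves": [[[0,0.002,0,0,0,0,1],[0,0.002,0,0,0,0,1]]]}}

```text
clock: 14.22
eef_pos: [0.5543, 0.0461, 0.0567]
tool_rot: [0.69, 0.724, -0.0, 0.001]
ft_force: [0.0, -1.9, -3.4]
grip_width: 0.0088
```

>>> {"method": "move_arm", "body": {"moves": [[[0,0.002,0,0,0,0,1],[0,0.002,0,0,0,0,1]]]}}

```text
clock: 14.38
eef_pos: [0.5543, 0.0465, 0.0569]
tool_rot: [0.69, 0.723, -0.001, 0.003]
ft_force: [0.3, -5.4, -2.3]
grip_width: 0.0087
```

>>> {"method": "move_arm", "body": {"moves": [[[0,0,-0.003,0,0,0,1],[0,0,-0.003,0,0,0,1],[0,0,-0.002,0,0,0,1]]]}}

```text
clock: 14.63
eef_pos: [0.5548, 0.0464, 0.0554]
tool_rot: [0.69, 0.723, -0.001, 0.003]
ft_force: [-2.7, -2.9, 5.6]
grip_width: 0.0088
```

```bash
python3 -c "
from h import *
plan([.5537,.0465,.055],92.8,34)
snap('wrist','w12')"; python3 rel.py w12 58,75,-20,20,20,75 24,36,-75,-12,20,75
```

```text
pos [0.5548 0.0464 0.0554] F [-2.7 -2.9  5.6] T [-0.33  0.77  0.11] w 0.0088 t 14.63
d mm [-1.1  0.1 -0.4] rot deg [0.29 0.22 0.14] rows 1 per row [-0.0021  0.0003 -0.0007] [0.0098 0.0073 0.0046]
stop top (18084, array([ 5.55, 79.9 ]), array([59.9, 48.5]), 89.3, 'x', array([-18.3,  29.3]), 'y', array([ 54.9, 109.5]), 'z', 64.5)
fence top (2901, array([36.79, 26.47]), array([37.7, 14.4]), 89.54, 'x', array([29.8, 43.6]), 'y', array([ 9.2, 45.1]), 'z', 56.4)
58,75,-20,20,20,75 (8841, array([ 0.08, 47.66]), array([55.6, 39. ]), 88.52, 'x', array([-19.2,  19.7]), 'y', array([20.5, 74.9]), 'z', 65.3)
24,36,-75,-12,20,75 (8860, array([-35.49,  41.02]), array([42.1, 47. ]), 89.83, 'x', array([-58.2, -12.3]), 'y', array([20.3, 61.9]), 'z', 30.5)
```

>>> {"method": "move_arm", "body": {"moves": [[[0,0,0.001,0,0,0,0.4],[0,0,0,0,0,0,0.4],[0,0,0,0,0,0,0.4],[0,0,0,0,0,0,0.4]]]}}

```text
clock: 15.02
eef_pos: [0.5571, 0.0489, 0.0579]
tool_rot: [0.69, 0.724, 0.003, 0.003]
ft_force: [-1.1, -0.8, 1.2]
grip_width: 0.0255
```

```bash
python3 -c "
from h import *
plan([.5537,.0465,.055],92.8,34)
snap('wrist','w13')"; python3 rel.py w13 24,36,-75,-12,20,75 65,72,-20,20,20,61
```

```text
pos [0.5571 0.0489 0.0579] F [-1.1 -0.8  1.2] T [-0.02  0.03  0.02] w 0.0255 t 15.02
d mm [-3.4 -2.4 -2.9] rot deg [-0.02  0.55  0.06] rows 1 per row [-0.0069 -0.0048 -0.0057] [-0.0008  0.0184  0.0021]
stop top (17042, array([ 5.44, 79.85]), array([60. , 48.4]), 89.34, 'x', array([-18.3,  29.3]), 'y', array([ 56.6, 109.6]), 'z', 64.5)
fence top (2731, array([33.11, 27.13]), array([36.5, 22.1]), 89.04, 'x', array([23.4, 43.8]), 'y', array([10.2, 45. ]), 'z', 56.4)
24,36,-75,-12,20,75 (8402, array([-35.51,  41.06]), array([47. , 42.1]), 0.03, 'x', array([-58.2, -12.2]), 'y', array([20.3, 62. ]), 'z', 30.5)
65,72,-20,20,20,61 (3356, array([-4.42, 36.84]), array([34.2, 45. ]), 31.94, 'x', array([-19.2,  17.6]), 'y', array([20.2, 60.9]), 'z', 68.5)
```

View pics/w13.png

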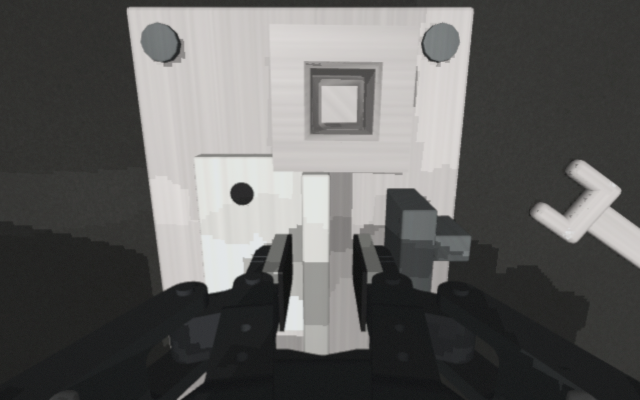

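The bracket is released and standing. Its end at (250,156) to (315,172) meets the stop's face. I lift off.

>>> {"method": "move_arm", "body": {"moves": [[[0,0,0.02,0,0,0,0.4],[0,0,0.04,0,0,0,0.4],[0,0,0.06,0,0,0,0.4],[0,0,0.06,0,0,0,1],[0,0,0,0,0,0,1]]]}}

```text
clock: 15.48
eef_pos: [0.5547, 0.0497, 0.1509]
tool_rot: [0.69, 0.724, 0.002, 0.001]
ft_force: [2.2, 0.4, 0.8]
grip_width: 0.0028
```

```bash
python3 -c "
from h import *
plan([.5337,.041,.14],92.8,34)
c=snap('wrist','w14')
snap('side','s14')
"; python3 rel.py w14 24,36,-75,-12,-60,65 65,72,-20,20,-60,60
```

```text
pos [0.5547 0.0497 0.1509] F [2.2 0.4 0.8] T [ 0.02 -0.08 -0.04] w 0.0028 t 15.48
d mm [-21.   -8.7 -10.9] rot deg [-0.07  0.21 -0.  ] rows 1 per row [-0.042  -0.0175 -0.0218] [-0.0024  0.007  -0.    ]
stop top (5567, array([ 5.58, 79.9 ]), array([59.8, 48.1]), 89.45, 'x', array([-18.3,  29.4]), 'y', array([ 54.4, 109.7]), 'z', 64.5)
fence top (2566, array([37.03,  0.99]), array([88.8, 14.5]), 89.89, 'x', array([30. , 43.9]), 'y', array([-41.3,  45. ]), 'z', 56.4)
24,36,-75,-12,-60,65 (7184, array([-35.61,  17.15]), array([89.9, 46.9]), 89.45, 'x', array([-58.3, -12.2]), 'y', array([-26.6,  61.9]), 'z', 30.5)
65,72,-20,20,-60,60 (1677, array([-3.8 , 15.97]), array([88. ,  9.7]), 89.53, 'x', array([-8.6,  1.3]), 'y', array([-27.2,  59.8]), 'z', 68.4)
```

View pics/w14.png

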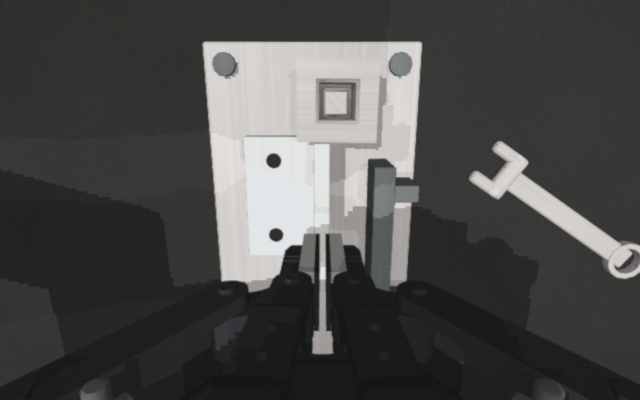

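The bracket now stands at fixture leg x -3.8, y 16 to 17, square within 0.5°, with its end against the stop. I turn the shut fingers so their flat sides face the leg, and move behind it over the foot.

>>> {"method": "move_arm", "body": {"moves": [[[-0.006,-0.002,0,0,0,0.235,1],[-0.006,-0.002,0,0,0,0.235,1],[-0.006,-0.002,0,0,0,0.235,1],[-0.006,-0.002,0,0,0,0.235,1],[-0.006,-0.002,0,0,0,0.235,1],[-0.006,-0.002,0,0,0,0.235,1],[-0.006,-0.002,0,0,0,0.235,1],[0,0,0,0,0,0.235,1]]]}}

```text
clock: 16.25
eef_pos: [0.5239, 0.0422, 0.1378]
tool_rot: [0.256, 0.967, -0.006, -0.007]
ft_force: [-0.7, 0.9, -0.4]
grip_width: -0.0005
```

```bash
python3 -c "
from h import *
plan([.5327,.0414,.15],182.8,34)
"
```

```text
pos [0.5239 0.0422 0.1378] F [-0.7  0.9 -0.4] T [ 0.02 -0.04  0.02] w -0.0005 t 16.25
d mm [ 8.8 -0.8 12.2] rot deg [ 0.66 -0.85 32.47] rows 6 per row [ 0.0029 -0.0003  0.0041] [ 0.0037 -0.0047  0.1804]
```

>>> {"method": "move_arm", "body": {"moves": [[[0.002,0,0,0.004,-0.005,0.18,1],[0.002,0,0,0.004,-0.005,0.18,1],[0.002,0,0,0.004,-0.005,0.18,1],[0.002,0,0,0.004,-0.005,0.18,1],[0.002,0,0,0.004,-0.005,0.18,1],[0.002,0,0,0.004,-0.005,0.15,1],[0,0,0,0,0,0,1]]]}}

```text
clock: 16.83
eef_pos: [0.5222, 0.042, 0.1281]
tool_rot: [-0.032, 0.999, -0.001, -0.009]
ft_force: [-0.0, -0.2, -0.4]
grip_width: -0.0005
```

```bash
python3 -c "
from h import *
plan([.5327,.0414,.15],182.8,34)
from workcell import get_obs
print(np.round(get_obs()['joint_pos'],2))
snap('wrist','w15')
"; python3 rel.py w15 24,36,-75,-12,-60,65 65,72,-20,20,-60,60
```

```text
pos [0.5222 0.042  0.1281] F [-0.  -0.2 -0.4] T [-0.01 -0.01  0.01] w -0.0005 t 16.83
d mm [10.5 -0.6 21.9] rot deg [ 0.16 -1.02 -0.86] rows 1 per row [ 0.0209 -0.0013  0.0438] [ 0.0055 -0.0341 -0.0287]
[ 0.08  0.38 -0.11  1.1  -0.    0.02]
stop top (3104, array([-0.6 , 80.06]), array([60.2, 37.6]), 89.29, 'x', array([-19.1,  16.5]), 'y', array([ 51.1, 109.8]), 'z', 64.4)
fence top (7, array([ 29.45, -83.47]), array([0.6, 3.4]), 21.73, 'x', array([29.1, 30.4]), 'y', array([-85. , -81.8]), 'z', 54.4)
24,36,-75,-12,-60,65 (9359, array([-35.72,  18.33]), array([93.2, 47.3]), 89.95, 'x', array([-59.1, -12.4]), 'y', array([-27.4,  62. ]), 'z', 30.5)
65,72,-20,20,-60,60 (1223, array([-4.55, 16.02]), array([10.4, 87.9]), 0.11, 'x', array([-9.6,  0.5]), 'y', array([-27.6,  59.9]), 'z', 68.4)
```

View pics/w15.png

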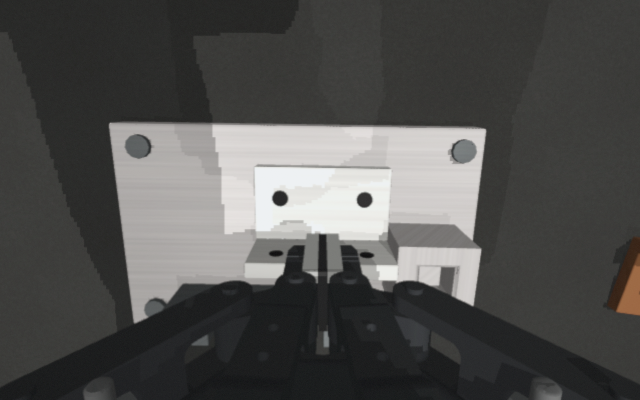

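>>> {"method": "move_arm", "body": {"moves": [[[0,0,-0.06,0.005,-0.034,-0.028,1],[0.004,0,-0.06,0,0,0,1],[0.004,0,-0.02,0,0,0,1],[0,0,0,0,0,0,1]]]}}

```text
clock: 17.22
eef_pos: [0.5259, 0.0422, 0.0557]
tool_rot: [-0.019, 1.0, 0.0, 0.0]
ft_force: [-1.0, -0.0, 1.0]
grip_width: -0.0001
```

```bash
python3 -c "
from h import *
plan([.5317,.0414,.05],182.8,34)
"
```

```text
pos [0.5259 0.0422 0.0557] F [-1. -0.  1.] T [0.03 0.02 0.03] w -0.0001 t 17.22
d mm [ 5.8 -0.8 -5.7] rot deg [-0.    0.05  0.63] rows 1 per row [ 0.0115 -0.0016 -0.0114] [-0.0001  0.0016  0.021 ]
```

The fingers sit about 14 mm above the foot and 13 mm in front of the leg, on the 45° line into the inside corner. The diagonal push starts.

>>> {"method": "move_arm", "body": {"moves": [[[0.008,0,-0.008,0,0,0.02,1],[0.008,0,-0.008,0,0,0,1],[0.005,0,-0.005,0,0,0,1]]]}}

```text
clock: 17.47
eef_pos: [0.5372, 0.0423, 0.0458]
tool_rot: [-0.024, 1.0, 0.0, 0.0]
ft_force: [-0.4, -0.1, 0.5]
grip_width: 0.0001
```

>>> {"method": "move_arm", "body": {"moves": [[[0.006,0,-0.005,0,0,0,1],[0.006,0,-0.005,0,0,0,1]]]}}

```text
clock: 17.63
eef_pos: [0.543, 0.0423, 0.0417]
tool_rot: [-0.024, 1.0, 0.0, -0.001]
ft_force: [-4.4, -0.3, 2.6]
grip_width: 0.0001
```

>>> {"method": "move_arm", "body": {"moves": [[[0.009,0,-0.003,0,0,0,1],[0.01,0,-0.003,0,0,0,1]]]}}

```text
clock: 17.8
eef_pos: [0.5443, 0.0423, 0.0414]
tool_rot: [-0.024, 1.0, 0.0, -0.009]
ft_force: [-21.9, 0.6, 30.2]
grip_width: -0.0
```

>>> {"method": "move_arm", "body": {"moves": [[[0.01,0,-0.003,0,0,0,1],[0.01,0,-0.003,0,0,0,1]]]}}

```text
clock: 17.97
eef_pos: [0.5447, 0.0423, 0.0418]
tool_rot: [-0.024, 1.0, 0.001, -0.018]
ft_force: [-16.9, 0.0, 19.8]
grip_width: 0.0003
```

```bash
python3 -c "
from h import *
plan([.5447,.0423,.0415],182.8,34)
snap('wrist','w16');snap('side','s16')
"; python3 rel.py w16 24,36,-75,-12,-60,65 64,75,-20,20,-60,60;python3 -c "
import cv2
a=cv2.imread('pics/s16.png');cv2.imwrite('pics/s16c.png',cv2.resize(a[130:260,230:400],None,fx=4,fy=4,interpolation=cv2.INTER_CUBIC))"
```

```text
pos [0.5447 0.0423 0.0418] F [-16.9   0.   19.8] T [-0.07  3.34  0.01] w 0.0003 t 17.97
d mm [ 0.  -0.  -0.3] rot deg [-0.03 -2.12  0.05] rows 1 per row [ 0.     -0.0001 -0.0005] [-0.0012 -0.0707  0.0018]
stop top (7084, array([-2.77, 81.78]), array([33.9, 57.7]), 0.14, 'x', array([-19.3,  11.4]), 'y', array([ 59.4, 109.9]), 'z', 64.4)Traceback (most recent call last):
  File "rel.py", line 10, in <module>
    print("fence top",rect(53,58.5,(22,52,-95,52)))
                      ~~~~^^^^^^^^^^^^^^^^^^^^^^^^
  File "rel.py", line 8, in rect
    q=F[m]; h=cv2.minAreaRect(q[:,:2].astype(np.float32)); return len(q),np.round(h[0],2),np.round(h[1],1),round(h[2],2),"x",np.round(np.percentile(q[:,0],[.5,99.5]),1),"y",np.round(np.percentile(q[:,1],[.5,99.5]),1),"z",round(float(np.median(q[:,2])),1)
                                                                                                                                      ~~~~~~~~~~~~~^^^^^^^^^^^^^^^^^^
    return _quantile_unchecked(
        a, q, axis, out, overwrite_input, method, keepdims, weights)
    return _ureduce(a,
                    func=_quantile_ureduce_func,
    ...<5 lines>...
                    overwrite_input=overwrite_input,
                    method=method)
    r = func(a, **kwargs)
    result = _quantile(arr,
                       quantiles=q,
    ...<2 lines>...
                       out=out,
                       weights=wgt)
    slices_having_nans = np.isnan(arr[-1, ...])
                                  ~~~^^^^^^^^^
IndexError: index -1 is out of bounds for axis 0 with size 0
```

View pics/w16.png

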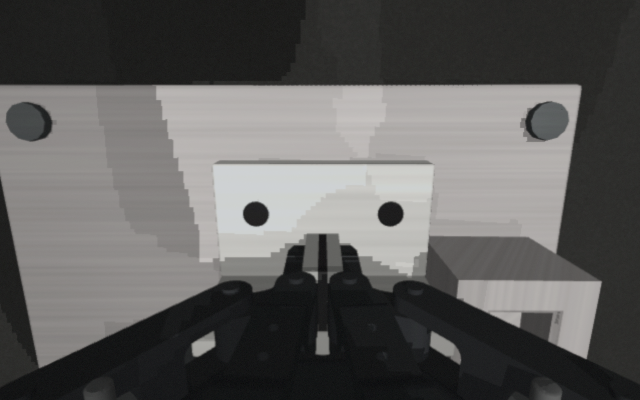

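View pics/s16c.png

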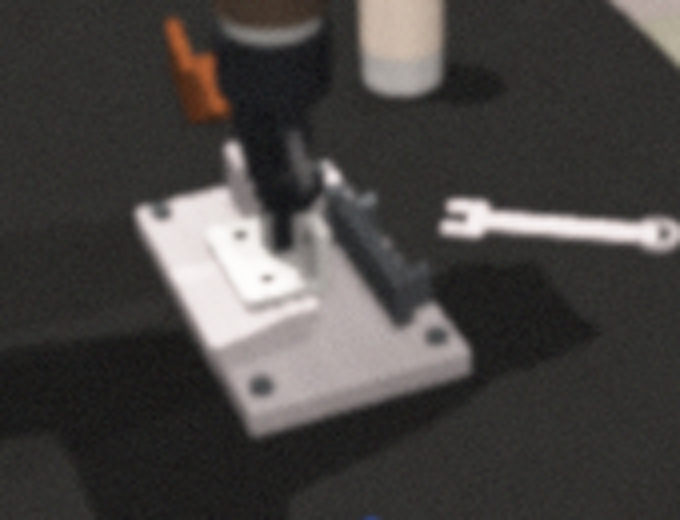

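>>> {"method": "move_arm", "body": {"moves": [[[0.008,0,0.001,0,-0.07,0,1],[0.014,0,-0.001,0,-0.03,0,1]]]}}

```text
clock: 18.23
eef_pos: [0.5552, 0.0424, 0.0427]
tool_rot: [-0.024, 1.0, 0.0, 0.008]
ft_force: [-4.2, -0.5, 1.4]
grip_width: -0.0001
```

```bash
python3 -c "
from h import *
plan([.5447,.0423,.0415],182.8,34)
"
```

```text
pos [0.5552 0.0424 0.0427] F [-4.2 -0.5  1.4] T [0.03 0.74 0.06] w -0.0001 t 18.23
d mm [-10.5  -0.1  -1.2] rot deg [-0.04  0.88  0.06] rows 1 per row [-0.021  -0.0001 -0.0024] [-0.0013  0.0294  0.002 ]
```

>>> {"method": "move_arm", "body": {"moves": [[[0.012,0,-0.002,0,0.02,0,1],[0.012,0,-0.002,0,0,0,1]]]}}

```text
clock: 18.4
eef_pos: [0.566, 0.0424, 0.0417]
tool_rot: [-0.024, 1.0, 0.0, 0.002]
ft_force: [-4.7, 0.2, 3.6]
grip_width: -0.0001
```

```bash
python3 -c "
from h import *
plan([.5447,.0423,.0415],182.8,34)
"
```

```text
pos [0.566  0.0424 0.0417] F [-4.7  0.2  3.6] T [ 0.05  0.92 -0.  ] w -0.0001 t 18.4
d mm [-21.3  -0.1  -0.2] rot deg [-0.04  0.18  0.06] rows 1 per row [-0.0426 -0.0003 -0.0004] [-0.0015  0.0061  0.0018]
```

Sliding well. The diagonal push continues to the fence.

>>> {"method": "move_arm", "body": {"moves": [[[0.009,0,-0.0015,0,0,0,1],[0.006,0,-0.0015,0,-0.01,0,1]]]}}

```text
clock: 18.57
eef_pos: [0.5678, 0.0424, 0.0411]
tool_rot: [-0.024, 1.0, 0.001, -0.003]
ft_force: [-17.4, -0.5, 20.6]
grip_width: -0.0002
```

```bash
python3 -c "
from h import *
plan([.5447,.0423,.0415],182.8,34)
c=snap('wrist','w17');P=cloud(c)
"; sed -i 's/^print("fence/#&/' rel.py; python3 rel.py w17 26,36,-60,5,-60,62
```

```text
pos [0.5678 0.0424 0.0411] F [-17.4  -0.5  20.6] T [-0.01  3.03  0.  ] w -0.0002 t 18.57
d mm [-23.1  -0.1   0.4] rot deg [-0.05 -0.29  0.04] rows 1 per row [-0.0462 -0.0002  0.0009] [-0.0017 -0.0097  0.0015]
stop top (14049, array([ 5.84, 81.39]), array([58.6, 50.2]), 89.37, 'x', array([-19. ,  28.8]), 'y', array([ 60.3, 109.7]), 'z', 64.4)
26,36,-60,5,-60,62 (17776, array([-12.69,  16.4 ]), array([91.2, 35.4]), 89.97, 'x', array([-30.2,   4.7]), 'y', array([-28.5,  61.9]), 'z', 30.6)
```

>>> {"method": "move_arm", "body": {"moves": [[[0.008,0,0.0005,0,-0.02,0,1],[0.01,0,-0.001,0,-0.02,0,1]]]}}

```text
clock: 18.78
eef_pos: [0.5678, 0.0424, 0.041]
tool_rot: [-0.024, 1.0, 0.001, -0.001]
ft_force: [-21.8, 1.0, 24.9]
grip_width: 0.0001
```

```bash
python3 -c "
from h import *
plan([.5447,.0423,.0415],182.8,34)
c=snap('wrist','w18');P=cloud(c)
"; python3 rel.py w18 26,36,-60,5,-60,62
```

```text
pos [0.5678 0.0424 0.041 ] F [-21.8   1.   24.9] T [ 0.01  4.21 -0.01] w 0.0001 t 18.78
d mm [-23.1  -0.1   0.5] rot deg [-0.06 -0.13  0.02] rows 1 per row [-0.0462 -0.0002  0.0009] [-0.0021 -0.0045  0.0006]
stop top (13999, array([ 5.43, 81.47]), array([58.5, 49.5]), 88.84, 'x', array([-19. ,  28.8]), 'y', array([ 61.3, 109.9]), 'z', 64.4)
26,36,-60,5,-60,62 (17823, array([-12.76,  16.17]), array([91.6, 35.5]), 90.0, 'x', array([-30.2,   4.8]), 'y', array([-28.5,  61.9]), 'z', 30.6)
```

View pics/w18.png

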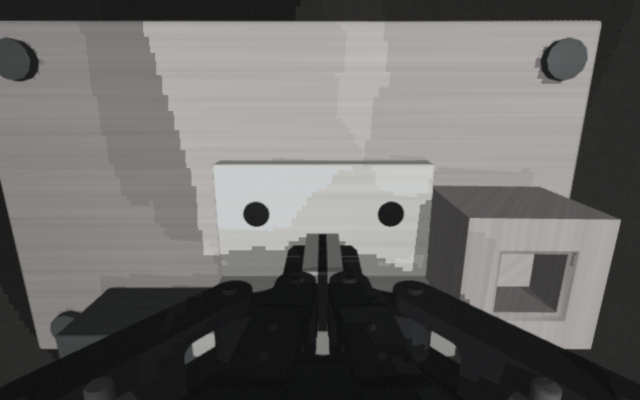

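Toe at -30.2 mm agrees with seated (-30). To make sure it isn't just stuck by friction, I ease the down part while still pushing and see whether the fence itself takes the load.

>>> {"method": "move_arm", "body": {"moves": [[[0.008,0,0.003,0,-0.01,0,1]]]}}

```text
clock: 18.92
eef_pos: [0.5677, 0.0423, 0.0413]
tool_rot: [-0.024, 1.0, 0.001, -0.003]
ft_force: [-6.5, -0.1, -5.2]
grip_width: 0.0003
```

>>> {"method": "move_arm", "body": {"moves": [[[0.01,0,0.001,0,-0.01,0,1]]]}}

```text
clock: 19.0
eef_pos: [0.5677, 0.0423, 0.0412]
tool_rot: [-0.024, 1.0, 0.001, -0.005]
ft_force: [-19.2, -0.0, 17.9]
grip_width: 0.0
```

```bash
python3 -c "
from h import *
plan([.5447,.0423,.0415],182.8,34)
c=snap('wrist','w19');P=cloud(c)
"; python3 rel.py w19 26,36,-60,5,-60,62
```

```text
pos [0.5677 0.0423 0.0412] F [-19.2  -0.   17.9] T [ 0.04  3.36 -0.01] w 0.0 t 19.0
d mm [-23.   -0.    0.3] rot deg [-0.06 -0.6  -0.  ] rows 1 per row [-0.046  -0.0001  0.0006] [-0.0019 -0.0201 -0.0001]
stop top (13990, array([ 5.4 , 81.38]), array([58.9, 49.4]), 89.56, 'x', array([-18.9,  28.9]), 'y', array([ 61.4, 109.8]), 'z', 64.4)
26,36,-60,5,-60,62 (17830, array([-12.74,  16.31]), array([91.4, 35.6]), 89.89, 'x', array([-30.3,   4.8]), 'y', array([-28.5,  61.9]), 'z', 30.7)
```

```bash
python3 -c "
import cv2
a=cv2.imread('pics/w19.png');cv2.imwrite('pics/w19c.png',cv2.resize(a[150:290,390:490],None,fx=4,fy=4,interpolation=cv2.INTER_NEAREST))
from h import *
c=np.load('w19.npz');P=cloud(c)
yaw=np.radians(2.8);ex=np.array([np.cos(yaw),np.sin(yaw)]);ey=np.array([-ex[1],ex[0]])
for v in (170,185,200,215,230):
  print(v,[(u,round(float(((P[v,u,:2]-[.5595,.0257])@ey)*1000),1),round(float(P[v,u,2]*1000),1)) for u in range(425,445,2)])
"
```

```text
170 [(425, 56.5, 31.4), (427, 57.6, 30.5), (429, 58.3, 30.9), (431, 59.0, 31.4), (433, 60.2, 30.1), (435, 63.9, 21.1), (437, 64.9, 20.6), (439, 66.0, 19.9), (441, 66.1, 22.0), (443, 67.6, 20.2)]
185 [(425, 57.3, 30.4), (427, 57.7, 31.8), (429, 58.9, 30.6), (431, 59.8, 30.2), (433, 60.8, 29.7), (435, 64.6, 20.4), (437, 65.2, 21.3), (439, 66.5, 20.0), (441, 66.7, 22.1), (443, 68.1, 20.4)]
200 [(425, 57.8, 30.2), (427, 58.6, 30.3), (429, 59.2, 30.9), (431, 59.8, 31.8), (433, 61.9, 27.7), (435, 61.9, 30.2), (437, 62.3, 31.6), (439, 62.1, 34.6), (441, 62.1, 36.9), (443, 62.1, 39.1)]
215 [(425, 58.0, 31.1), (427, 59.2, 30.0), (429, 59.5, 31.6), (431, 61.9, 26.7), (433, 61.9, 29.3), (435, 62.0, 31.4), (437, 62.2, 33.4), (439, 61.8, 36.9), (441, 62.0, 38.6), (443, 62.2, 40.5)]
230 [(425, 58.4, 31.3), (427, 59.6, 29.9), (429, 60.4, 30.2), (431, 61.8, 28.4), (433, 61.7, 31.4), (435, 62.1, 32.7), (437, 61.9, 35.8), (439, 62.0, 37.9), (441, 61.6, 41.3), (443, 61.8, 42.8)]
```

View pics/w19c.png

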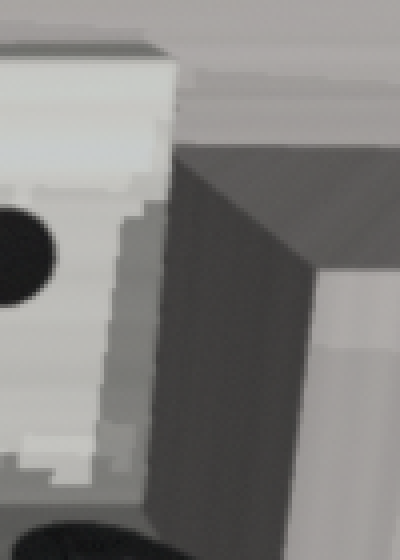

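No bed is visible between the foot and the stop, but the depth hints at a gap of about 1 mm. I pushed along world x, which runs 2.8° off the fixture's x. The bracket is against the fence, but I'm backing off to check the end contact and fix it if needed.

>>> {"method": "move_arm", "body": {"moves": [[[-0.01,0,0.008,0,0,0,1],[-0.02,0,0.03,0,0,0,1],[-0.02,-0.02,0.06,0,0,0,1],[-0.01,-0.04,0.06,0,0,0,1],[0,-0.04,0.04,0,0,0,1],[0,0,0,0,0,0,1]]]}}

```text
clock: 19.55
eef_pos: [0.5418, -0.0084, 0.1428]
tool_rot: [-0.026, 1.0, -0.0, -0.002]
ft_force: [0.4, 1.1, 0.8]
grip_width: -0.0002
```

```bash
python3 -c "
from h import *
plan([.5622,-.0248,.10],182.8,34)
c=snap('wrist','w20');P=cloud(c)
"; python3 rel.py w20 27,36,-60,15,-60,66 64,74,10,40,-60,70; python3 -c "
import cv2
a=cv2.imread('pics/w20.png');cv2.imwrite('pics/w20c.png',cv2.resize(a,None,fx=1.25,fy=1.25))"
```

```text
pos [ 0.5418 -0.0084  0.1428] F [0.4 1.1 0.8] T [ 0.02 -0.05 -0.  ] w -0.0002 t 19.55
d mm [ 20.4 -16.4 -42.8] rot deg [ 0.02 -0.2  -0.19] rows 2 per row [ 0.0204 -0.0164 -0.0428] [ 0.0004 -0.0033 -0.0032]
stop top (4897, array([ 5.35, 80.11]), array([60., 49.]), 89.59, 'x', array([-18.9,  29.3]), 'y', array([ 51.8, 109.4]), 'z', 64.4)
27,36,-60,15,-60,66 (7961, array([-7.84, 18.28]), array([94.8, 45.7]), 89.98, 'x', array([-30.3,  14.7]), 'y', array([-28.5,  62.3]), 'z', 30.6)
64,74,10,40,-60,70 (2030, array([21.33, 30.6 ]), array([19.1, 79.6]), 3.23, 'x', array([10.5, 29.1]), 'y', array([-8.4, 69.7]), 'z', 68.2)
```

View pics/w20c.png

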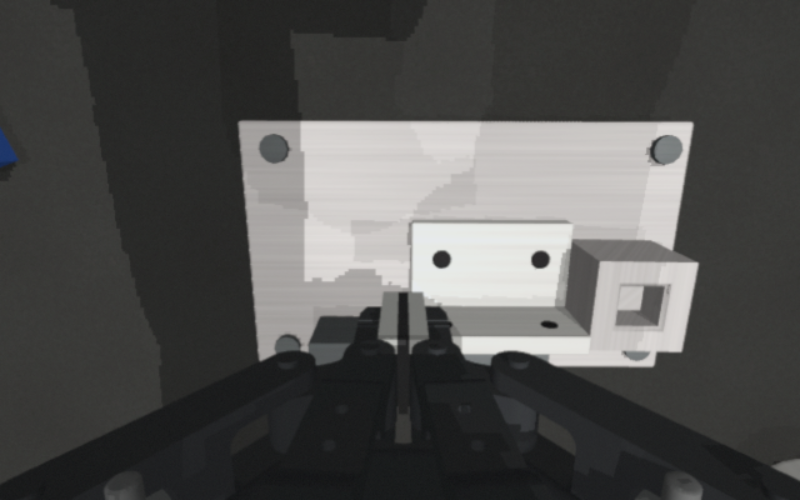

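>>> {"method": "move_arm", "body": {"moves": [[[0.02,-0.018,0,0,0,0,1],[0.02,-0.018,0,0,0,0,1],[0,0,-0.05,0,0,0,1],[0,0,-0.04,0,0,0,1],[0,0,0,0,0,0,1]]]}}

```text
clock: 20.02
eef_pos: [0.5685, -0.0238, 0.0942]
tool_rot: [-0.027, 1.0, 0.001, 0.004]
ft_force: [-1.2, -0.3, -1.3]
grip_width: 0.0001
```

```bash
python3 -c "
from h import *
plan([.562,-.0252,.036],182.8,34)
"
```

```text
pos [ 0.5685 -0.0238  0.0942] F [-1.2 -0.3 -1.3] T [ 0.02  0.11 -0.04] w 0.0001 t 20.02
d mm [ -6.5  -1.4 -58.2] rot deg [-0.15  0.42 -0.25] rows 2 per row [-0.0065 -0.0014 -0.0582] [-0.0025  0.007  -0.0041]
```

>>> {"method": "move_arm", "body": {"moves": [[[-0.012,-0.004,-0.04,0,0.014,0,1],[-0.002,0,-0.04,0,0,0,1],[0,0,-0.015,0,0,0,1],[0,0,0,0,0,0,1]]]}}

```text
clock: 20.35
eef_pos: [0.5628, -0.0234, 0.0434]
tool_rot: [-0.028, 1.0, 0.002, -0.0]
ft_force: [0.4, -0.0, -0.3]
grip_width: 0.0002
```

```bash
python3 -c "
from h import *
plan([.562,-.0252,.036],182.8,34)
"
```

```text
pos [ 0.5628 -0.0234  0.0434] F [ 0.4 -0.  -0.3] T [-0.    0.01  0.01] w 0.0002 t 20.35
d mm [-0.8 -1.8 -7.4] rot deg [-0.21 -0.01 -0.38] rows 1 per row [-0.0016 -0.0035 -0.0147] [-0.007  -0.0002 -0.0126]
```

>>> {"method": "move_arm", "body": {"moves": [[[-0.002,0,-0.012,0,0,-0.012,1],[0,0,-0.005,0,0,0,1],[0,0.006,0,0,0,0,1]]]}}

```text
clock: 20.6
eef_pos: [0.5634, -0.0198, 0.0356]
tool_rot: [-0.025, 1.0, 0.002, 0.001]
ft_force: [0.3, -0.6, 0.7]
grip_width: -0.0
```

>>> {"method": "move_arm", "body": {"moves": [[[0,0.004,0,0,0,0,1],[0,0.004,0,0,0,0,1]]]}}

```text
clock: 20.77
eef_pos: [0.5646, -0.0152, 0.037]
tool_rot: [-0.025, 1.0, 0.002, 0.002]
ft_force: [0.5, 0.4, -0.4]
grip_width: -0.0001
```

>>> {"method": "move_arm", "body": {"moves": [[[-0.002,0.002,-0.004,0,0,0,1],[0,0.002,-0.001,0,0,0,1]]]}}

```text
clock: 20.93
eef_pos: [0.5647, -0.0126, 0.0359]
tool_rot: [-0.025, 1.0, 0.002, 0.004]
ft_force: [-0.1, -0.1, -0.5]
grip_width: 0.0002
```

>>> {"method": "move_arm", "body": {"moves": [[[-0.001,0.002,-0.001,0,0,0,1],[0,0.002,0,0,0,0,1]]]}}

```text
clock: 21.1
eef_pos: [0.5646, -0.0102, 0.0359]
tool_rot: [-0.025, 1.0, 0.002, 0.005]
ft_force: [-0.3, -0.5, 0.4]
grip_width: 0.0001
```

>>> {"method": "move_arm", "body": {"moves": [[[0,0.002,0,0,0,0,1],[0,0.002,0,0,0,0,1]]]}}

```text
clock: 21.27
eef_pos: [0.5646, -0.0085, 0.0361]
tool_rot: [-0.025, 1.0, 0.001, 0.005]
ft_force: [0.9, -2.8, -0.8]
grip_width: 0.0001
```

>>> {"method": "move_arm", "body": {"moves": [[[0,0.002,0,0,0,0,1]]]}}

```text
clock: 21.35
eef_pos: [0.5646, -0.0081, 0.0361]
tool_rot: [-0.025, 1.0, 0.0, 0.005]
ft_force: [0.4, -3.7, -0.8]
grip_width: 0.0
```

>>> {"method": "move_arm", "body": {"moves": [[[0,0.002,0,0,0,0,1]]]}}

```text
clock: 21.43
eef_pos: [0.5646, -0.008, 0.0361]
tool_rot: [-0.024, 1.0, -0.001, 0.005]
ft_force: [-0.7, -3.5, 0.5]
grip_width: -0.0001
```

>>> {"method": "move_arm", "body": {"moves": [[[0,0.002,0,0,0,0,1]]]}}

```text
clock: 21.52
eef_pos: [0.5645, -0.0078, 0.0361]
tool_rot: [-0.024, 1.0, -0.001, 0.005]
ft_force: [-0.1, -4.3, 0.3]
grip_width: 0.0002
```

>>> {"method": "move_arm", "body": {"moves": [[[0,0.004,0,0,0,0,1]]]}}

```text
clock: 21.6
eef_pos: [0.5645, -0.0075, 0.0361]
tool_rot: [-0.023, 1.0, -0.003, 0.004]
ft_force: [-0.4, -9.6, 1.1]
grip_width: 0.0003
```

>>> {"method": "move_arm", "body": {"moves": [[[0,0.005,0,0,0,0,1]]]}}

```text
clock: 21.68
eef_pos: [0.5645, -0.0074, 0.0362]
tool_rot: [-0.022, 1.0, -0.006, 0.004]
ft_force: [0.5, -9.5, 1.3]
grip_width: -0.0003
```

```bash
python3 -c "
from h import *
plan([.562,-.0252,.036],182.8,34)
snap('wrist','w21')
"; python3 rel.py w21 27,36,-60,15,-60,66
```

```text
pos [ 0.5645 -0.0074  0.0362] F [ 0.5 -9.5  1.3] T [-2.09  0.05  0.05] w -0.0003 t 21.68
d mm [ -2.5 -17.8  -0.2] rot deg [0.68 0.52 0.25] rows 1 per row [-0.0051 -0.0356 -0.0003] [0.0228 0.0174 0.0082]
stop top (4256, array([ 6.53, 58.91]), array([50.2, 21.9]), 8.91, 'x', array([-18.9,  28.9]), 'y', array([50.5, 72.3]), 'z', 64.3)
27,36,-60,15,-60,66 (23546, array([-7.9 ,  9.56]), array([112.7,  45.8]), 89.91, 'x', array([-30.3,  14.6]), 'y', array([-35.7,  62.3]), 'z', 30.6)
```

View pics/w21.png

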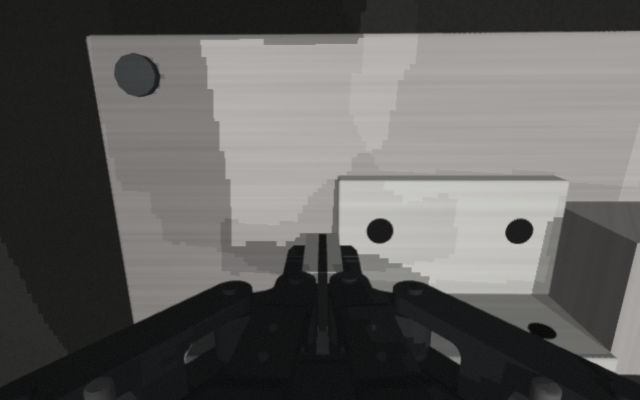

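Pushing the end reached 9.6 N without further motion (free sliding takes about 3 N), so the bracket is against the stop. I go back for the final diagonal push in the inside corner.

>>> {"method": "move_arm", "body": {"moves": [[[-0.004,-0.016,0,0.01,0.01,0,1],[-0.01,-0.01,0.04,0.01,0.005,0,1],[-0.01,0,0.06,0,0,0,1],[0,0.03,0.05,0,0,0,1],[0,0.06,0,0,0,0,1],[0,0.04,0,0,0,0,1],[0,0,0,0,0,0,1]]]}}

```text
clock: 22.32
eef_pos: [0.5503, 0.0475, 0.1138]
tool_rot: [-0.02, 1.0, 0.006, -0.001]
ft_force: [0.6, -0.4, 0.1]
grip_width: 0.0
```

```bash
python3 -c "
from h import *
plan([.547,.0412,.062],182.8,34)
"
```

```text
pos [0.5503 0.0475 0.1138] F [ 0.6 -0.4  0.1] T [-0.08 -0.04  0.01] w 0.0 t 22.32
d mm [ -3.3  -6.3 -51.8] rot deg [-0.73 -0.16  0.47] rows 2 per row [-0.0033 -0.0063 -0.0518] [-0.0121 -0.0026  0.0079]
```

>>> {"method": "move_arm", "body": {"moves": [[[-0.008,-0.012,-0.03,-0.02,-0.005,0.015,1],[-0.004,0,-0.05,0,0,0,1],[0,0,-0.015,0,0,0,1],[0,0,0,0,0,0,1]]]}}

```text
clock: 22.65
eef_pos: [0.5455, 0.0434, 0.0671]
tool_rot: [-0.027, 1.0, 0.003, 0.002]
ft_force: [0.4, 0.5, -0.7]
grip_width: -0.0003
```

```bash
python3 -c "
from h import *
plan([.552,.0412,.057],182.8,34)
"
```

```text
pos [0.5455 0.0434 0.0671] F [ 0.4  0.5 -0.7] T [-0.01 -0.03 -0.01] w -0.0003 t 22.65
d mm [  6.5  -2.2 -10.1] rot deg [-0.4   0.25 -0.25] rows 1 per row [ 0.013  -0.0045 -0.0202] [-0.0134  0.0084 -0.0082]
```

>>> {"method": "move_arm", "body": {"moves": [[[0.012,-0.003,-0.015,-0.01,0.008,-0.008,1],[0.012,0,-0.014,0,0,0,1],[0.006,0,-0.008,0,0,0,1]]]}}

```text
clock: 22.9
eef_pos: [0.5621, 0.0411, 0.0488]
tool_rot: [-0.024, 1.0, 0.001, 0.0]
ft_force: [0.1, -0.4, -1.1]
grip_width: -0.0001
```

```bash
python3 -c "
from h import *
plan([.5678,.0425,.0412],182.8,34)
"
```

```text
pos [0.5621 0.0411 0.0488] F [ 0.1 -0.4 -1.1] T [ 0.03  0.02 -0.02] w -0.0001 t 22.9
d mm [ 5.7  1.4 -7.6] rot deg [-0.14  0.03  0.08] rows 1 per row [ 0.0115  0.0028 -0.0152] [-0.0047  0.0009  0.0028]
```

>>> {"method": "move_arm", "body": {"moves": [[[0.006,0.0005,-0.008,0,0,0,1],[0.006,0.0005,-0.007,0,0,0,1]]]}}

```text
clock: 23.07
eef_pos: [0.5679, 0.0412, 0.0409]
tool_rot: [-0.023, 1.0, 0.001, -0.001]
ft_force: [-20.7, -1.4, 62.7]
grip_width: -0.0
```

>>> {"method": "move_arm", "body": {"moves": [[[0.006,0.0005,-0.004,0,-0.01,0,1]]]}}

```text
clock: 23.15
eef_pos: [0.5679, 0.0412, 0.0409]
tool_rot: [-0.023, 1.0, 0.001, -0.002]
ft_force: [-23.1, -1.1, 41.8]
grip_width: 0.0001
```

>>> {"method": "move_arm", "body": {"moves": [[[0.008,0.0005,-0.003,0,-0.02,0,1]]]}}

```text
clock: 23.23
eef_pos: [0.5679, 0.0412, 0.041]
tool_rot: [-0.023, 1.0, 0.001, -0.001]
ft_force: [-16.4, -1.1, 18.5]
grip_width: 0.0002
```

>>> {"method": "move_arm", "body": {"moves": [[[0.014,0.0005,-0.005,0,-0.02,0,1]]]}}

```text
clock: 23.32
eef_pos: [0.5679, 0.0412, 0.0409]
tool_rot: [-0.023, 1.0, 0.001, -0.002]
ft_force: [-33.1, -1.2, 45.0]
grip_width: -0.0002
```

>>> {"method": "move_arm", "body": {"moves": [[[0.014,0.0005,-0.005,0,-0.02,0,1]]]}}

```text
clock: 23.4
eef_pos: [0.5679, 0.0412, 0.041]
tool_rot: [-0.023, 1.0, 0.001, -0.003]
ft_force: [-24.8, -0.9, 33.2]
grip_width: -0.0
```

```bash
python3 -c "
from h import *
plan([.5678,.0425,.0412],182.8,34)
snap('wrist','w22');snap('side','s22');snap('top','t22')
plan([.5678,.0425,.0412],182.8,34)
"; python3 rel.py w22 27,36,-60,5,-60,66; python3 -c "
import cv2
a=cv2.imread('pics/w22.png');cv2.imwrite('pics/w22c.png',cv2.resize(a[150:290,390:490],None,fx=4,fy=4,interpolation=cv2.INTER_NEAREST))
a=cv2.imread('pics/s22.png');cv2.imwrite('pics/s22c.png',cv2.resize(a[130:260,230:400],None,fx=4,fy=4,interpolation=cv2.INTER_CUBIC))
from h import *
c=np.load('w22.npz');P=cloud(c)
yaw=np.radians(2.8);ex=np.array([np.cos(yaw),np.sin(yaw)]);ey=np.array([-ex[1],ex[0]])
for v in (200,215,230):
  print(v,[(u,round(float(((P[v,u,:2]-[.5595,.0257])@ey)*1000),1),round(float(P[v,u,2]*1000),1)) for u in range(427,450,2)])
"
```

```text
pos [0.5679 0.0412 0.041 ] F [-24.8  -0.9  33.2] T [-0.17  4.53  0.03] w -0.0 t 23.4
d mm [-0.1  1.3  0.2] rot deg [-0.11 -0.4   0.12] rows 1 per row [-0.0001  0.0027  0.0005] [-0.0037 -0.0132  0.0041]
pos [0.5679 0.0412 0.041 ] F [-25.7  -0.8  31.5] T [-0.13  4.53  0.01] w 0.0002 t 23.55
d mm [-0.1  1.3  0.2] rot deg [-0.11 -0.38  0.12] rows 1 per row [-0.0001  0.0027  0.0005] [-0.0036 -0.0126  0.004 ]
stop top (14296, array([ 5.42, 80.92]), array([60.1, 49.5]), 89.78, 'x', array([-18.9,  28.7]), 'y', array([ 61.3, 109.8]), 'z', 64.4)
27,36,-60,5,-60,66 (17782, array([-12.75,  18.78]), array([35.5, 94.4]), 0.0, 'x', array([-30.2,   4.7]), 'y', array([-27.4,  62.2]), 'z', 30.6)
200 [(427, 57.1, 31.2), (429, 58.1, 30.7), (431, 58.7, 31.3), (433, 59.8, 30.6), (435, 60.6, 30.5), (437, 61.9, 29.1), (439, 61.8, 31.9), (441, 61.8, 34.3), (443, 61.6, 37.2), (445, 62.1, 38.0), (447, 61.9, 40.7), (449, 61.8, 43.0)]
215 [(427, 57.6, 31.1), (429, 58.7, 30.2), (431, 59.3, 31.0), (433, 60.3, 30.4), (435, 61.3, 30.0), (437, 61.9, 30.5), (439, 62.0, 32.9), (441, 61.9, 35.3), (443, 61.7, 38.2), (445, 61.6, 40.7), (447, 61.6, 42.7), (449, 61.8, 44.3)]
230 [(427, 58.2, 30.7), (429, 58.8, 31.5), (431, 59.8, 31.0), (433, 60.5, 31.4), (435, 62.3, 28.5), (437, 62.1, 31.4), (439, 62.0, 34.2), (441, 61.9, 37.0), (443, 61.7, 39.7), (445, 61.7, 41.9), (447, 61.5, 44.5), (449, 62.0, 45.3)]
```

View pics/w22c.png

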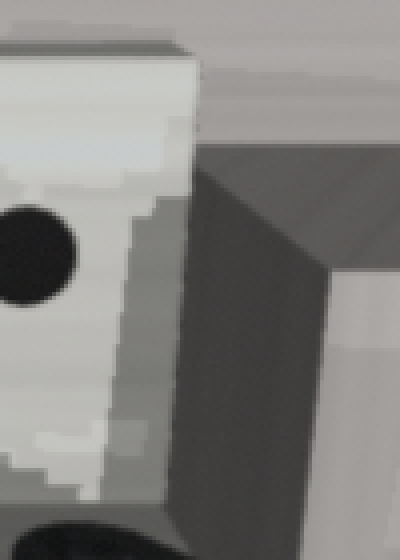

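View pics/s22c.png

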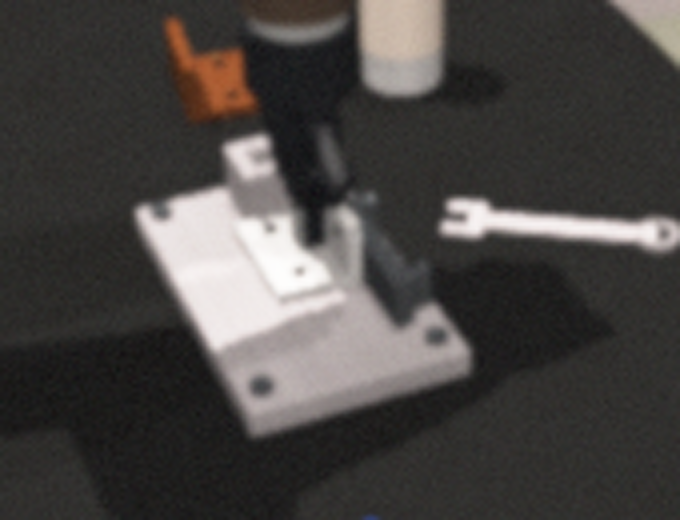

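View pics/w22.png

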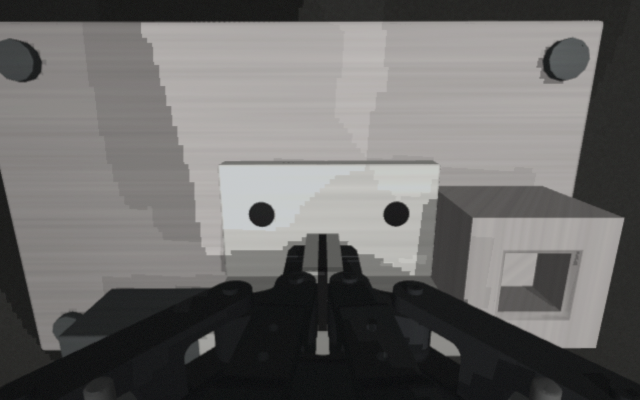

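```bash
python3 - <<'E'
from h import *
for n in ("top0","t22"):
    c=np.load(n+".npz");P=cloud(c);m=P[...,2]>.008;k,l,s,ce=cv2.connectedComponentsWithStats(m.astype(np.uint8))
    for i in range(1,k):
        q=P[l==i]
        if s[i,4]>200 and q[:,2].max()<.2: print(n,s[i].tolist(),np.round(np.median(q,0),3))
E
python3 -c "
from workcell import *
o=get_obs();print(o['ft_force'],o['eef_pos'],o['clock'])
print(job_done())"
```

```text
top0 [180, 118, 35, 37, 831] [0.712 0.273 0.155]
top0 [417, 143, 60, 47, 858] [ 0.647 -0.477  0.037]
top0 [389, 151, 24, 22, 327] [ 0.662 -0.334  0.019]
top0 [244, 171, 83, 54, 3920] [0.549 0.026 0.02 ]
top0 [171, 181, 35, 20, 445] [0.572 0.318 0.012]
top0 [373, 202, 22, 22, 269] [ 0.499 -0.27   0.043]
top0 [177, 224, 35, 33, 495] [0.423 0.3   0.011]
top0 [381, 234, 21, 21, 277] [ 0.404 -0.288  0.043]
t22 [180, 118, 35, 37, 831] [0.712 0.273 0.155]
t22 [417, 143, 60, 48, 833] [ 0.646 -0.477  0.038]
t22 [389, 151, 24, 23, 324] [ 0.662 -0.334  0.019]
t22 [171, 181, 35, 20, 436] [0.572 0.319 0.013]
t22 [373, 202, 22, 22, 270] [ 0.5   -0.27   0.043]
[-25.67239757  -0.77446889  31.50548061] [0.5678702  0.04117468 0.04097211] 23.55
the job is handed in; nothing more can be done
None
```

The stop block is on the post, and the bracket was handed in pressed against the fence and the bed, still held, at 23.6 s. `job_done()` gives no verdict, so what follows rests on my own checks.

**What I did:**
- **Stop block:** I fitted the plain block over the post and let go of it on the bed. Its top measured 64.4 mm above the bench, against 64 mm expected.
- **Bracket:** I stood the silver bracket on the bed with its end at the stop, then pressed it with shut fingers in its inside corner.

**Last checks:**
- **Press:** I finished holding about 26 N towards the fence and 32 N down.
- **Fence:** The foot's front edge measured -30.2 mm in the fixture frame, against -30 expected, square to the fence within about 0.1°. With the downward part eased, it still did not slide further, so the fence was taking the load.
- **Stop contact:** The foot's end and the stop's face both measured about 62 mm along the fence, with no visible gap.
- **Other things:** The can, bearing, tray, brown bracket and blue block have not moved to within about 1 mm. I did not measure the spanner again; in the pictures it looks the same.

**What went wrong on the way:**
- **Wrist limit:** The last joint hit its range limit, so I placed the stop a quarter turn round. Its shape allows this.
- **Not one clean push:** The first diagonal push stuck under too much down force. After I eased the down force it slid to the fence but drifted about 1 mm off the stop. I backed off, nudged the end until it met the stop (9.6 N), and made a fresh diagonal push, which is the one held at the end.
- **Force peak:** As that last push landed, the fingers briefly pressed down with about 63 N, below the 120 N wrist limit.

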